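# Load the tube shaker, fit its sprung retaining bar and switch it on

### The arm

A 6-joint arm with a two-finger parallel gripper is mounted at the origin on a cart in front of the work surface, level with it; the furniture and walls round the work are solid. World frame = base frame: x ahead of the robot, y to its left, z up, the work surface at z = 0. Lengths are in m, angles in rad, forces in N, time in s.
With the tool pointing down it reaches from about 0.3 to 0.85 m from the base axis. Payload 5.4 kg.
Tool frame: the origin (TCP) lies between the finger pads; the fingertips stand ctrl.nose_length ahead of it and the grasp point (between the pads) is the TCP (ctrl.nose_length is the distance from the TCP to the fingertips, in m); x points along the fingers, z is the direction in which the jaws open and shut, and the axes are right-handed (so a half turn about x gives the same grasp; the last joint's range is limited). The gripper opens to 85 mm and grips with 20 to 120 N. Pads are 22 mm wide; open, the fingers measure 114 mm over their backs; the gripper's body (76 mm by 85 mm) begins 54 mm behind the grasp point. The pads swing forward as they close: fully open they stand 13 mm farther back than shut.
Start: joints at [1.071, 0.158, 1.597, -0, 1.386, -0.21], TCP at [0.164, 0.551, 0.25] pointing down, gripper open.
Joint ranges: [-2.91, 2.91], [-0.94, 2.29], [0.18, 2.7], [-1.29, 4.43], [0.17, 2.64], [-3, 3]. Speed limits (rad/s): [2.57, 2.57, 3.14, 3.14, 3.14, 3.14].

### API

Orientations are given as a unit quaternion [w, x, y, z].
In Python, from cell import ctrl gives the robot as it stands. The module is installed in compiled form; this text tells all that it offers.
- The arm moves only by the tool carry_out, never from a script. Its arguments are lists of equal length, an entry for each row: "delta_pos": the shift along the world's x, y, z in units of 25 mm (1.0 is 25 mm), a list of three; "yaw": the turn about the world's z in units of 5 degrees (1.0 is 5 degrees). In form: {"delta_pos": [[x, y, z], ...], "yaw": [yaw, ...]}. A call has 1 to 10 rows; each row is the pose to reach, as a shift and turn from the pose commanded when the call began; what a row does not reach only later rows make up. A row lasts 1/12 s, in which the tool goes at most 41.7 mm and 7.16 degrees, less where a joint would pass 70% of its speed; a pose out of reach is approached as far as the arm can. A call with a gripper value outside its range is refused whole. "claw" is the gripper command: -1 is fully open, 1 is shut, values between are in proportion, set as the call begins (left out, the last holds). The fingers move at their own pace and stop on an object; "squeeze" is the grip in N (left out, the last holds). Time passes only in rows, so rows that repeat a pose let the fingers close. It gives the time, the measured TCP pose, the force and the opening at its end, in the units of the state.
- ctrl.get_obs(): the state, without advancing time (a new reading comes with each control period).
- ctrl.snapshot(name): name is "side" or "top"; returns (picture, depth): 400x640x3 uint8, blue, green, red; 400x640 float32, m along the optical axis (not along the pixel's ray), 0 where there is no reading.
- ctrl.camera_model(name): a dict with "fx", "fy", "cx", "cy" (pixels), "T" (4x4, takes a point from camera to world coordinates). Camera axes: x right, y down, z forward; pixel columns grow to the right and rows downward; lengths in m; the calibration is good to about 2 mm. A picture is of the moment at which its call begins. camera_model takes no time and is no camera call.
- ctrl.finish_job(): hands the job in, once; it reports no verdict.
The state is a dict: "t": time; "joints": joint angles; "dq": joint speeds; "joint_efforts": joint torques, N m; "tool_pos": TCP position; "tcp_rot": TCP orientation; "ft_force": force on the tool from outside, world axes, zero at the start; "ft_torque": the same for the moment, N m; "opening": opening from 0.0 (shut) to 1.0 (fully open).
Only numpy, scipy, OpenCV 4.12 (cv2) and the standard library are available. Lean on these libraries where they do the work, as an engineer would, in place of code of your own. Each camera call takes 0.05 s, during which the arm holds its last target.

### The job

Take the tube that stands apart in the front row of the blue rack and put it upright, all the way down, into the empty hole of the tube shaker. Then squeeze the two tabs of the sprung retaining bar together, lower the bar between the shaker's cheeks over the tubes and let go, so that both its pins spring out into the recesses; after that, push the shaker's switch lever right over, away from its front edge. Do not move the small vial and the rubber stopper, and leave the other three tubes in their holes.

Things in the scene. Friction and masses are not known exactly. Their poses are not given: they have to be found in the camera images.
- shaker: White tube shaker, fixed. Origin on the bench under the centre of its tube block; x from the front edge (faces the robot, has the switch) to the back, y left along the row of holes. Base x -150 to 45, y +-96, 22 mm high. Grey block 50 x 125 mm, top at z 77, holes at x 0, y 42, 14, -14, -42 (28 mm apart), three with tubes, the one at y 14 empty. An upright cheek stands at each end.
- empty_hole (a point): Centre of the mouth of the empty hole (20 mm wide, 52 mm deep, floor at shaker z 25) in the top of the block. A tube standing in it reaches about 48 mm above the block.
- groove_left (a point): Foot of the groove in the left (+y) aluminium cheek, at its inner face: shaker x 0, y 66, z 133. Cheek 44 mm wide (x), y 66 to 84. The groove is vertical, 10 mm wide, 6 mm deep (back at y 72), open at the top. At its foot the back has a recess 5 mm deeper (to y 77), 11 mm high (z 133 to 144). Groove walls end at z 157; flared lips above, up to z 167, lead a pin in: mouth about 25 mm wide in x.
- groove_right (a point): The same, mirrored, in the right (-y) cheek: shaker x 0, y -66, z 133.
- seat_bar (a point): Point on the shaker midway between the cheeks (shaker x 0, y 0, z 131) where the bar's origin lies when its pins rest on the groove floors, level with the recesses. Axes as the shaker's; the bar lies along y.
- switch (a joint): Switch lever of the shaker, hinged along the shaker's y axis at shaker x -105, z 44. 0 = leaning to the front (off), 1.0 rad = leaning to the back (on, end stop); it stays where it is left and needs under 2 N at the ball.
- switch_tip (a point): Centre of the black ball (26 mm across) on the switch lever, 50 mm from the hinge. Off: 24 mm in front of the hinge, 88 mm above the bench; on: 24 mm behind it, same height (94 mm midway). The lever stands on a grey housing 70 x 50 mm, top 47 mm above the bench.
- bar: Sprung retaining bar, loose, standing on the bench, 0.13 to 0.21 kg. Origin: centre of the underside of its aluminium barrel (24 x 116 x 12 mm); y along the bar, z up. Either end may go to either cheek. A round 8 mm steel pin sticks out of each end, 6 mm above the underside, tips at y +-78 when free, +-70 squeezed (the groove backs leave 2 mm at each end).
- pin_left (a joint): How far the tab and pin at the bar's +y end, one piece, are drawn in: 0 free, 0.008 m fully squeezed, about 0.001 when fitted. Spring: 3 N to start, 7 N at the end stop; springs out when let go.
- pin_right (a joint): The same for the tab and pin at the bar's -y end.
- tab_left (a point): Centre of the outer face of the +y steel tab, 45 mm above the bar's underside. The two upright tabs are faced with rubber, 21 mm wide in x, reach 57 mm above the underside, and measure 64 mm over their outer faces when free (y +-32), 48 mm fully squeezed, about 62 mm fitted. Squeeze them towards each other to draw both pins in.
- tab_right (a point): The same point on the -y tab.
- rack: Blue tube rack, fixed, 192 (x) x 120 (y) mm. Origin on the bench under its centre. From x -56 on it is full of tubes that cannot be taken out, tops 108 mm high. The two rows at its -x end (faces the robot; walls 62 mm high) hold one loose tube only.
- tube: The loose capped glass tube, standing upright in the rack's outermost row (rack x -84.5, y 9.5), 16 mm across, 101 mm high, 21 g. Origin: centre of its underside, 6 mm above the bench at the start; z up along the tube. To be held by its cap, the uppermost 20 mm.
- tube_a: Capped tube (17 mm across, 100 mm high) standing in the shaker's hole at y +42; origin at the centre of its underside. Stays there.
- tube_b: The same in the hole at y -14. Stays there.
- tube_c: The same in the hole at y -42. Stays there.
- small_vial: Small upright glass vial with a screw cap, 21 mm across, 54 mm high; origin at the centre of its underside. Bystander.
- rubber_stopper: Tapered rubber stopper, 29 mm across, 26 mm high; origin at the centre of its underside. Bystander.
Not all that is in view belongs to the job. What is shaped like the tube but pink is not meant.

How it is judged:
By the outcome, as a careful person would: the job done as asked, in the order asked, and still so for the second after the job is handed in, with the robot touching nothing.
It also fails if it takes over 72 s, if anything falls off the work surface, if the arm or the gripper's body presses on something with over 40 N, if the wrist force passes 120 N, or if a joint passes its speed limit or range.

## Working session

There is one attempt and no reset: what is moved stays moved. The work goes in short steps, Python scripts to look and compute and a tool call to move; the robot and the scene stay as the last step left them, time stands still between calls to the robot, and variables do not carry over. Pictures are saved under pics/ and viewed, and the job is handed in when it is done.

Besides the shell and the picture viewer there is one more tool, called as name(argument=value, ...) on one line, values as JSON. carry_out: Moves the arm, as the interface text tells. Its arguments: {"type":"object","properties":{"delta_pos":{"type":"array"},"yaw":{"type":"array"},"claw":{"type":"number"},"squeeze":{"type":"number"}},"required":["delta_pos","yaw"]}

```bash
mkdir -p pics; cat > h.py <<'E'
import numpy as np,cv2
from cell import ctrl
def snap(n,f=None):
    im,d=ctrl.snapshot(n); m=ctrl.camera_model(n)
    if f: cv2.imwrite('pics/'+f,im); np.savez('pics/'+f+'.npz',im=im,d=d,T=m['T'],k=[m['fx'],m['fy'],m['cx'],m['cy']])
    return im,d,m
def cloud(d,m):
    v,u=np.mgrid[:400,:640]
    p=np.stack([(u-m['cx'])/m['fx']*d,(v-m['cy'])/m['fy']*d,d,np.ones_like(d)],-1)
    w=(p@np.array(m['T']).T)[...,:3]; w[d==0]=np.nan
    return w
def load(f):
    z=np.load('pics/'+f+'.npz');k=z['k']
    m=dict(fx=k[0],fy=k[1],cx=k[2],cy=k[3],T=z['T'])
    return z['im'],z['d'],m
def proj(p,m):
    c=np.linalg.inv(m['T'])@np.append(p,1); return m['fx']*c[0]/c[2]+m['cx'],m['fy']*c[1]/c[2]+m['cy']
E
python3 - <<'E'
from h import *
print(ctrl.get_obs(),ctrl.nose_length)
for n in('top','side'):
    im,d,m=snap(n,n+'0.png');print(n,m)
E
```

```text
{'t': 0.0, 'joints': array([ 1.07090912e+00,  1.59081552e-01,  1.59824941e+00, -3.70557792e-05,
        1.38618479e+00, -2.10141614e-01]), 'dq': array([ 0.0005997 ,  0.00204667, -0.00385359,  0.00086818, -0.00162601,
        0.00090186]), 'joint_efforts': array([-2.28410531e-04, -3.95998764e+01, -3.31432950e+01, -2.31424783e-04,
        8.33523780e-03,  6.05967671e-06]), 'tool_pos': array([0.16405604, 0.55050394, 0.24929   ]), 'tcp_rot': array([ 0.56633117, -0.42287598,  0.56755626,  0.42228522]), 'ft_force': array([ 1.10817318, -0.42565597,  0.85145397]), 'ft_torque': array([0.05355179, 0.02149332, 0.02720179]), 'opening': 0.9986880909104278} 0.019
top {'fx': 408.0737824267885, 'fy': 408.0737824267885, 'cx': 311.79986202000504, 'cy': 196.52099909402492, 'T': array([[ 3.42838981e-04, -9.96710699e-01,  8.10411340e-02,
         4.15276769e-01],
       [-9.99949929e-01, -1.15219089e-03, -9.94037384e-03,
         2.43092987e-03],
       [ 1.00010518e-02, -8.10336683e-02, -9.96661188e-01,
         1.07651029e+00],
       [ 0.00000000e+00,  0.00000000e+00,  0.00000000e+00,
         1.00000000e+00]])}
side {'fx': 503.4457654835432, 'fy': 503.4457654835432, 'cx': 322.7793128304331, 'cy': 196.56018070993142, 'T': array([[ 0.87464069, -0.1642722 ,  0.45609025, -0.12235451],
       [-0.48471102, -0.31124265,  0.81742476, -1.13132228],
       [ 0.00767458, -0.93602492, -0.35185003,  0.60093872],
       [ 0.        ,  0.        ,  0.        ,  1.        ]])}
```

View pics/top0.png

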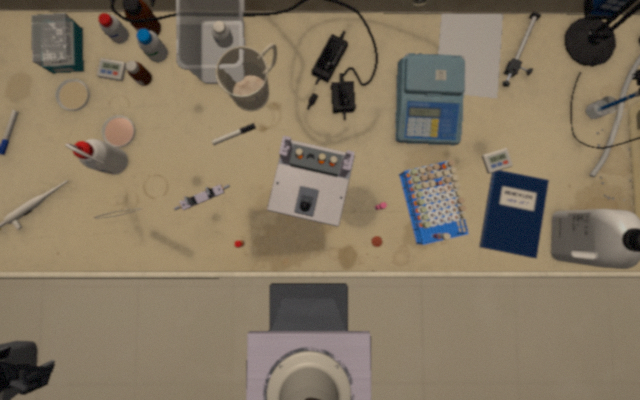

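View pics/side0.png

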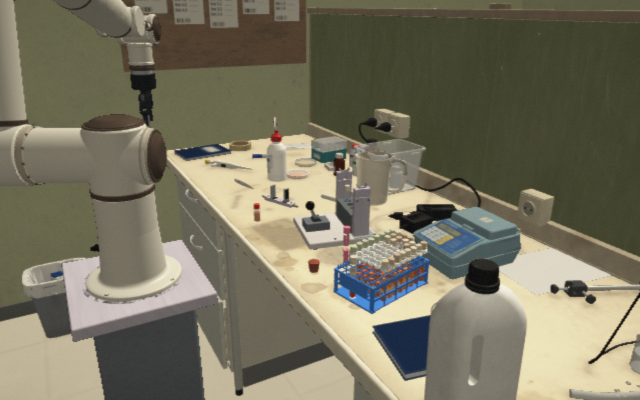

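The top view shows the shaker near (312,183), the bar near (202,197), the rack near (435,203), the vial at (239,243), the stopper at (377,241) and a pink decoy at (381,206). I'll zoom in next.

```bash
python3 - <<'E'
from h import *
im,d,m=load('top0.png')
a=cv2.resize(im[130:250,170:350],None,fx=4.4,fy=4.4,interpolation=cv2.INTER_CUBIC);cv2.imwrite('pics/z1.png',a)
a=cv2.resize(im[150:255,360:480],None,fx=5,fy=5,interpolation=cv2.INTER_CUBIC);cv2.imwrite('pics/z2.png',a)
im2,_,_=load('side0.png')
a=cv2.resize(im2[160:310,240:440],None,fx=4,fy=4,interpolation=cv2.INTER_CUBIC);cv2.imwrite('pics/z3.png',a)
w=cloud(d,m)
for u,v in [(202,197),(239,243),(377,241),(312,205),(340,215),(275,205),(305,206),(436,238),(447,236),(381,206),(215,192),(187,202)]:
    print(u,v,w[v,u].round(4))
E
```

```text
202 197 [0.5003 0.2785 0.0116]
239 243 [0.3822 0.1734 0.0529]
377 241 [ 0.3864 -0.1756  0.0242]
312 205 [ 0.4774 -0.0083  0.0478]
340 215 [ 0.4532 -0.0811  0.021 ]
275 205 [0.479  0.0871 0.0214]
305 206 [0.4717 0.009  0.1026]
436 238 [ 0.3942 -0.3263  0.0289]
447 236 [ 0.4005 -0.3285  0.1059]
381 206 [ 0.4721 -0.1736  0.099 ]
215 192 [0.5133 0.2446 0.0128]
187 202 [0.4843 0.3045 0.0547]
```

View pics/z1.png

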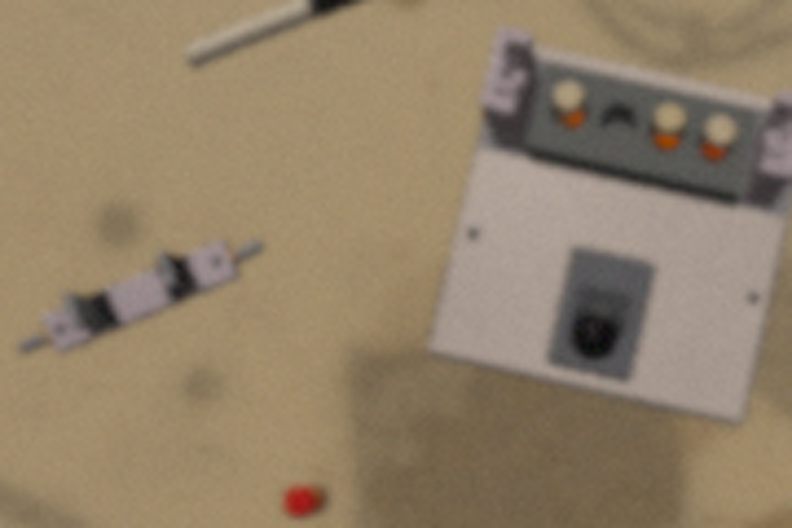

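View pics/z2.png

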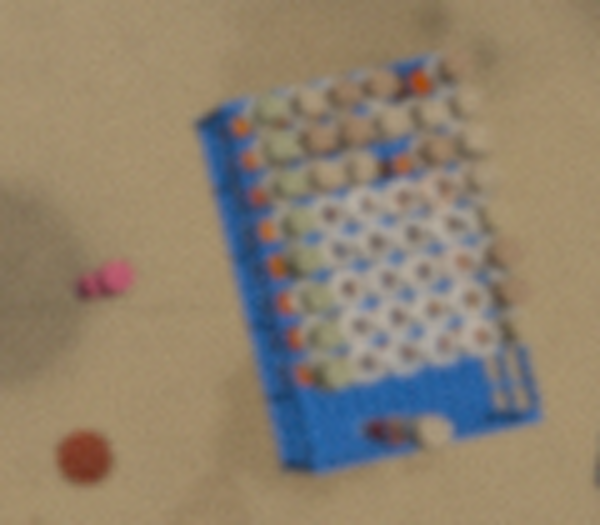

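View pics/z3.png

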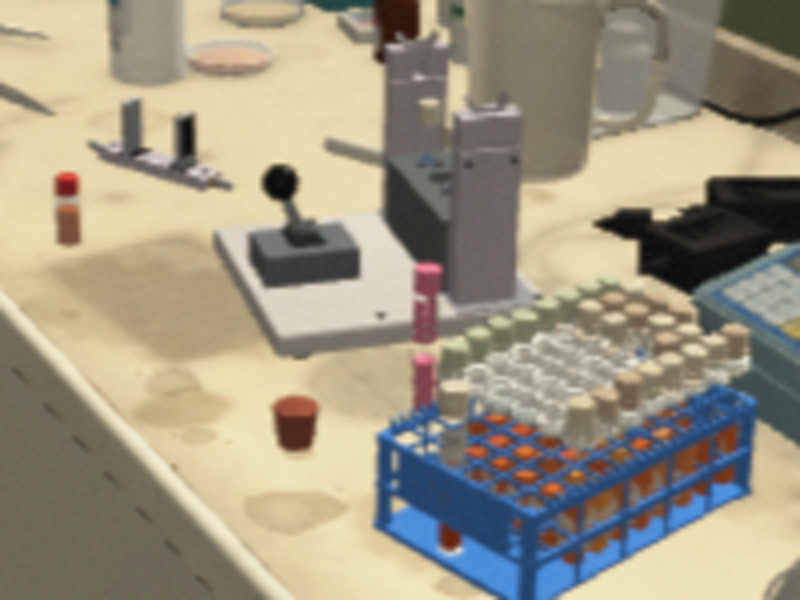

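```bash
cat >> h.py <<'E'
def rect(pts):
    (c,s,a)=cv2.minAreaRect((pts[:,:2]*1000).astype(np.float32)); return np.round(c,1),np.round(s,1),round(a,2)
E
python3 - <<'E'
from h import *
from scipy.spatial.transform import Rotation as R
im,d,m=load('top0.png'); w=cloud(d,m)
q=ctrl.get_obs()['tcp_rot']; print(R.from_quat(q[[1,2,3,0]]).as_matrix().round(3))
v,u=np.mgrid[:400,:640]
def sel(x0,x1,y0,y1,z0,z1):
    return (w[...,0]>x0)&(w[...,0]<x1)&(w[...,1]>y0)&(w[...,1]<y1)&(w[...,2]>z0)&(w[...,2]<z1)
# table z
s=sel(.42,.6,.14,.2,-.05,.05);print('table',w[s].mean(0),w[s].std(0))
s=sel(.4,.72,-.14,.14,.017,.027);print('base',s.sum(),rect(w[s]),w[s].mean(0))
s=sel(.4,.72,-.14,.14,.070,.084);print('block',s.sum(),rect(w[s]),w[s].mean(0))
s=sel(.4,.75,-.16,.16,.160,.19);print('cheektop',s.sum(),w[s].mean(0)); 
for sg in(1,-1):
    t=s&(w[...,1]*sg>0.0);print(sg,t.sum(),w[t].mean(0),rect(w[t]))
s=sel(.4,.75,-.14,.14,.117,.135);
n,l,st,c=cv2.connectedComponentsWithStats(s.astype(np.uint8))
for i in range(1,n): print('shaker caps',st[i,4],w[l==i].mean(0).round(4), c[i])
s=sel(.37,.43,-.4,-.25,.09,.12);print('tube',s.sum(),w[s].mean(0),rect(w[s]),u[s].mean(),v[s].mean())
s=sel(.42,.58,.18,.36,.006,.018);print('bar',s.sum(),w[s].mean(0),rect(w[s]))
s=sel(.42,.58,.18,.36,.05,.065)
n,l,st,c=cv2.connectedComponentsWithStats(s.astype(np.uint8))
for i in range(1,n): print('tabs',st[i,4],w[l==i].mean(0).round(4), c[i])
s=sel(.4,.72,-.14,.14,.088,.11);print('ball',s.sum(),w[s].mean(0),w[s].max(0))
for nm,b in dict(vial=(.35,.41,.14,.2,.04,.07),stop=(.35,.42,-.21,-.14,.018,.03),pink=(.4,.5,-.2,-.15,.08,.12)).items():
    s=sel(*b);print(nm,s.sum(),w[s].mean(0),w[s].max(0))
E
```

```text
[[-0.001 -0.958  0.286]
 [-0.002  0.286  0.958]
 [-1.     0.    -0.002]]
table [ 0.50928166  0.17016874 -0.00104158] [0.0516443  0.01726276 0.00202179]
base 3234 (array([587.4, -15.2]), array([191.7, 292. ]), 77.1) [ 5.18839660e-01 -1.90080468e-05  2.11394842e-02]
block 796 (array([591.7, -14.9]), array([162.3,  51.5]), 77.06) [ 0.58980229 -0.01493782  0.07605445]
cheektop 69 [ 0.59176317 -0.01987939  0.16388234]
1 33 [0.60863367 0.05320879 0.16389058] (array([607.3,  53.1]), array([10.2, 30.5]), 76.21)
-1 36 [ 0.57629854 -0.0868769   0.16387479] (array([575.1, -86.4]), array([10.2, 30.6]), 79.14)
shaker caps 31 [0.7379 0.1247 0.1268] [256.48387097  93.70967742]
shaker caps 3 [0.6217 0.0445 0.1258] [290. 142.]
shaker caps 10 [0.6098 0.0496 0.1311] [287.7 146.5]
shaker caps 36 [0.5997 0.0247 0.1227] [298.36111111 151.5       ]
shaker caps 7 [0.5956 0.0505 0.125 ] [287.42857143 153.        ]
shaker caps 40 [ 0.5874 -0.0295  0.1234] [321.3 156.6]
shaker caps 1 [ 0.595  -0.085   0.1296] [345. 153.]
shaker caps 8 [0.5866 0.0625 0.1265] [282.25  156.625]
shaker caps 39 [ 0.5813 -0.0571  0.
[... 238 characters left out ...]
.90909091 170.90909091]
tube 87 [ 0.41147948 -0.30966789  0.10139917] (array([ 419.2, -309.2]), array([67. , 28.3]), 56.74) 438.4022988505747 231.35632183908046
bar 380 [0.50112197 0.27964713 0.01086904] (array([501.4, 281.5]), array([ 24.8, 154.8]), 23.01)
tabs 27 [0.5137 0.2547 0.0541] [207.25925926 190.33333333]
tabs 24 [0.4897 0.3077 0.0547] [185.75       199.83333333]
ball 138 [0.50797144 0.0056142  0.09886479] [0.62655365 0.06999057 0.10965324]
vial 50 [0.38120256 0.17753237 0.05189616] [0.38959599 0.18605821 0.05802878]
stop 98 [ 0.3863306  -0.17296877  0.02513447] [ 0.39922394 -0.1597062   0.02965039]
pink 45 [ 0.47414208 -0.17720197  0.09795893] [ 0.48181244 -0.17010129  0.10259543]
```

```bash
python3 - <<'E'
from h import *
im,d,m=load('top0.png'); w=cloud(d,m)
def sel(x0,x1,y0,y1,z0,z1):
    return (w[...,0]>x0)&(w[...,0]<x1)&(w[...,1]>y0)&(w[...,1]<y1)&(w[...,2]>z0)&(w[...,2]<z1)
print(w[231:242,440:454,2].round(3))
s=sel(.38,.412,-.36,-.30,.09,.12);print(s.sum(),w[s].mean(0),w[s].min(0),w[s].max(0))
s=sel(.38,.412,-.36,-.30,.10,.12);print(s.sum(),w[s].mean(0),w[s].min(0),w[s].max(0))
# bar
s=sel(.42,.58,.18,.36,.005,.07); P=w[s][:,:2]; c=P.mean(0); U,S,V=np.linalg.svd(P-c); a=V[0]; t=(P-c)@a
print(c,np.degrees(np.arctan2(a[1],a[0])),t.min(),t.max(), c+a*(t.min()+t.max())/2)
s=sel(.42,.58,.18,.36,.005,.018);P=w[s][:,:2]; b=np.array([-a[1],a[0]]);r=(P-c)@b;print('width',r.min(),r.max(),P.mean(0))
# rack: blue
hsv=cv2.cvtColor(im,cv2.COLOR_BGR2HSV);
k=(hsv[...,0]>95)&(hsv[...,0]<125)&(hsv[...,1]>140)&sel(.36,.6,-.42,-.2,.05,.07);P=w[k];print('rack z',P[:,2].mean(),rect(P))
E
```

```text
[[ 0.003  0.056  0.059  0.057  0.007  0.005  0.028  0.003  0.008  0.004
   0.055  0.006  0.003  0.003]
 [ 0.003  0.004  0.001  0.058  0.003  0.001  0.003  0.032  0.005  0.003
  -0.001  0.061  0.003  0.002]
 [ 0.069  0.08   0.085  0.093  0.1    0.108  0.108  0.106  0.006  0.004
   0.005  0.059    nan  0.007]
 [ 0.077  0.088  0.091  0.101  0.106  0.106    nan  0.105  0.103  0.003
   0.004  0.061  0.006  0.005]
 [ 0.081  0.002  0.098  0.103  0.108  0.104  0.106  0.106  0.106  0.105
   0.008  0.057  0.029  0.029]
 [ 0.084  0.091  0.099  0.106  0.105  0.105  0.103  0.106  0.106  0.105
   0.036  0.048  0.058  0.061]
 [ 0.079  0.034  0.097  0.102  0.105  0.103  0.106  0.103  0.107  0.106
   0.06   0.062  0.06   0.063]
 [ 0.053  0.057  0.091  0.1    0.106  0.102  0.104  0.107  0.105  0.104
   0.002 -0.002 -0.     0.   ]
 [ 0.057  0.057  0.06   0.093  0.099  0.105  0.103  0.105  0.108 -0.
   0.003 -0.003 -0.002  0.002]
 [ 0.057  0.059 -0.002 -0.003 -0.003 -0.001  0.001 -0.    -0.002 -0.002
  -0.001 -0.002 -0.001 -0.001]
 [-0.001 -0.001 -0.003 -0.001 -0.001 -0.002 -0.003 -0.     0.002  0.006
  -0.004 -0.002 -0.    -0.003]]
50 [ 0.40009545 -0.32533472  0.10302707] [ 0.39308001 -0.33386408  0.09050995] [ 0.40758532 -0.3187913   0.10804996]
40 [ 0.40004274 -0.32633846  0.10500417] [ 0.39332198 -0.33386408  0.10038086] [ 0.40758532 -0.31900784  0.10804996]
[0.50087117 0.28006377] 113.58362929572174 -0.07627303845485318 0.0785635009658049 [0.50041298 0.28111335]
width -0.025280544867391355 0.01135432881265511 [0.50112164 0.27966184]
rack z 0.05933927534626173 (array([ 483. , -313.7]), array([183.2, 112.2]), 13.27)
```

carry_out(delta_pos=[[9.4,-14,0.5],[9.4,-14,0.5],[9.4,-14,0.5],[9.4,-14,0.5],[9.4,-14,0.5],[9.4,-14,0.5],[9.4,-14,0.5],[9.4,-14,0.5],[9.4,-14,0.5],[9.4,-14,0.5]], yaw=[-14,-14,-14,-14,-14,-14,-14,-14,-14,-14], claw=-1)

```text
t: 0.93
tool_pos: [0.3969, 0.2033, 0.2625]
tcp_rot: [0.707, -0.019, 0.707, 0.019]
ft_force: [0.8, 0.2, -0.7]
opening: 1.0
```

carry_out(delta_pos=[[0,-21,0],[0,-21,0],[0,-21,0],[0,-21,0],[0,-21,0],[0,-21,0],[0,-21,0],[0,-21,0],[0,-21,0],[0,-21,0]], yaw=[-16,-16,-16,-16,-16,-16,-16,-16,-16,-16])

```text
t: 1.77
tool_pos: [0.3958, -0.2134, 0.2624]
tcp_rot: [0.584, 0.399, 0.584, -0.398]
ft_force: [0.3, -0.3, -0.1]
opening: 1.002
```

carry_out(delta_pos=[[0,-4.3,-1],[0,-4.3,-2.5],[0,-4.3,-3.5],[0,-4.3,-3.5],[0,-4.3,-3.5]], yaw=[-2,-2,-2,-2,-2])

```text
t: 2.18
tool_pos: [0.3939, -0.3186, 0.17]
tcp_rot: [0.545, 0.447, 0.551, -0.446]
ft_force: [0.3, 0.4, 0.2]
opening: 1.0
```

```bash
cat >> h.py <<'E'
from scipy.spatial.transform import Rotation as R
def pose():
    o=ctrl.get_obs();M=R.from_quat(o['tcp_rot'][[1,2,3,0]]).as_matrix()
    print('t',round(o['t'],2),'pos',o['tool_pos'].round(4),'jawyaw',np.degrees(np.arctan2(M[1,2],M[0,2])).round(2),'xaxis',M[:,0].round(3),'F',o['ft_force'].round(1),'op',round(o['opening'],3),'j6',o['joints'][5].round(2))
E
python3 -c "
from h import *
snap('top','t1.png');pose()
im,d,m=load('t1.png')
cv2.imwrite('pics/z4.png',cv2.resize(im[150:270,360:500],None,fx=5,fy=5,interpolation=cv2.INTER_CUBIC))"
```

```text
t 2.23 pos [ 0.395  -0.3182  0.1726] jawyaw -78.33 xaxis [-0.004  0.005 -1.   ] F [1.1 1.1 0.1] op 0.997 j6 0.45
```

View pics/z4.png

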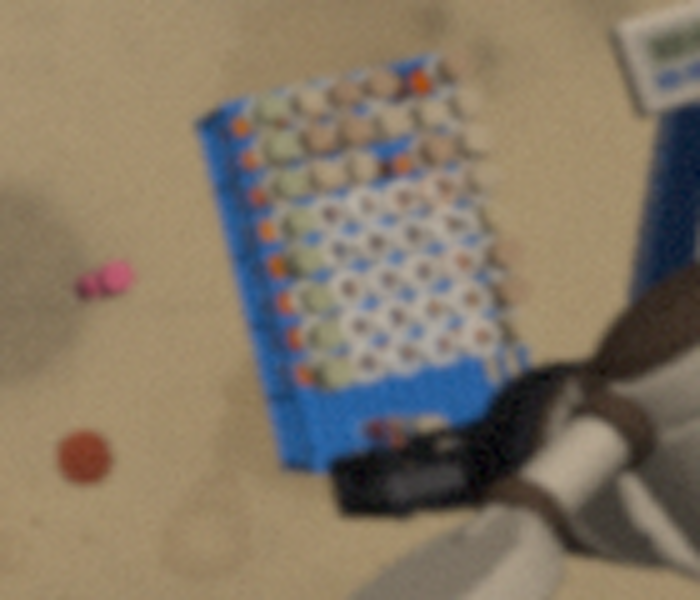

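carry_out(delta_pos=[[0,0,0],[0,0,0],[0,0,0]], yaw=[0,0,0])

```text
t: 2.48
tool_pos: [0.3974, -0.3189, 0.177]
tcp_rot: [0.55, 0.445, 0.548, -0.446]
ft_force: [0.7, -0.3, -0.9]
opening: 1.005
```

```bash
python3 -c "
from h import *
pose();pose()"
```

```text
t 2.48 pos [ 0.3974 -0.3189  0.177 ] jawyaw -78.15 xaxis [ 0.002 -0.003 -1.   ] F [ 0.7 -0.3 -0.9] op 1.005 j6 0.45
t 2.48 pos [ 0.3974 -0.3189  0.177 ] jawyaw -78.15 xaxis [ 0.002 -0.003 -1.   ] F [ 0.7 -0.3 -0.9] op 1.005 j6 0.45
```

carry_out(delta_pos=[[0.1,-0.3,0],[0.1,-0.3,-0.8],[0.1,-0.3,-1.6],[0.1,-0.3,-2.4],[0.1,-0.3,-3.1],[0.1,-0.3,-3.1],[0.1,-0.3,-3.1]], yaw=[0.3,0.3,0.3,0.3,0.3,0.3,0.3])

```text
t: 3.07
tool_pos: [0.3992, -0.3259, 0.0981]
tcp_rot: [0.555, 0.439, 0.555, -0.439]
ft_force: [0.1, -0.5, -0.3]
opening: 1.002
```

```bash
python3 -c "
from h import *
pose()
snap('side','s1.png')
im,d,m=load('s1.png')
cv2.imwrite('pics/z5.png',cv2.resize(im[200:320,310:450],None,fx=5,fy=5,interpolation=cv2.INTER_CUBIC))"
```

```text
t 3.07 pos [ 0.3992 -0.3259  0.0981] jawyaw -76.67 xaxis [-0.  0. -1.] F [ 0.1 -0.5 -0.3] op 1.002 j6 0.42
```

View pics/z5.png

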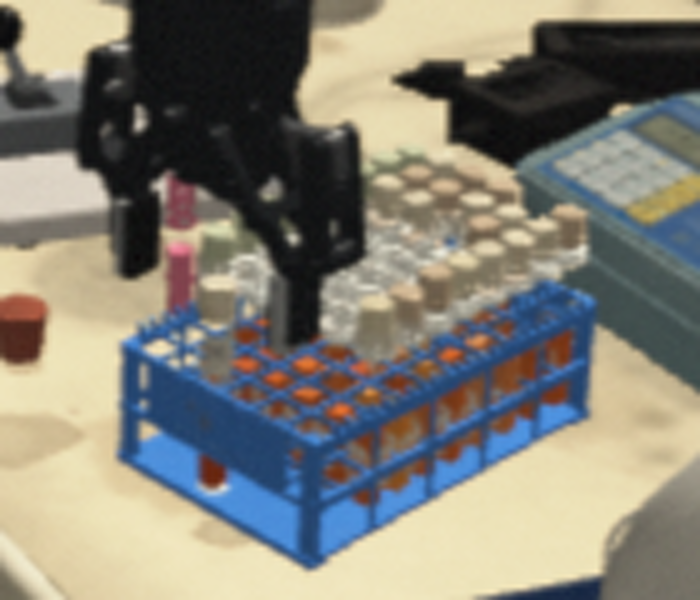

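The cap at (215,290) sits midway between the fingers at (135,250) and (295,310), so I'll grip it.

carry_out(delta_pos=[[0,0,0],[0,0,0],[0,0,0],[0,0,0],[0,0,0],[0,0,0],[0,0,0],[0,0,0]], yaw=[0,0,0,0,0,0,0,0], claw=1, squeeze=30)

```text
t: 3.78
tool_pos: [0.3994, -0.3274, 0.0982]
tcp_rot: [0.555, 0.438, 0.554, -0.439]
ft_force: [1.1, -3.0, 1.7]
opening: 0.172
```

carry_out(delta_pos=[[0,0,0.5],[0,0,1.5],[0,0,3],[0,0,4.5],[0,0,6],[0,0,7.6],[0,0,7.8]], yaw=[0,0,0,0,0,0,0])

```text
t: 4.37
tool_pos: [0.4008, -0.3284, 0.3007]
tcp_rot: [0.559, 0.438, 0.55, -0.44]
ft_force: [0.2, -0.8, 0.8]
opening: 0.172
```

```bash
python3 -c "
from h import *
pose()
snap('side','s2.png')
im,d,m=load('s2.png')
cv2.imwrite('pics/z6.png',cv2.resize(im[130:320,310:450],None,fx=3,fy=3,interpolation=cv2.INTER_CUBIC))"
```

```text
t 4.37 pos [ 0.4008 -0.3284  0.3007] jawyaw -76.71 xaxis [ 0.008 -0.009 -1.   ] F [ 0.2 -0.8  0.8] op 0.172 j6 0.42
```

View pics/z6.png

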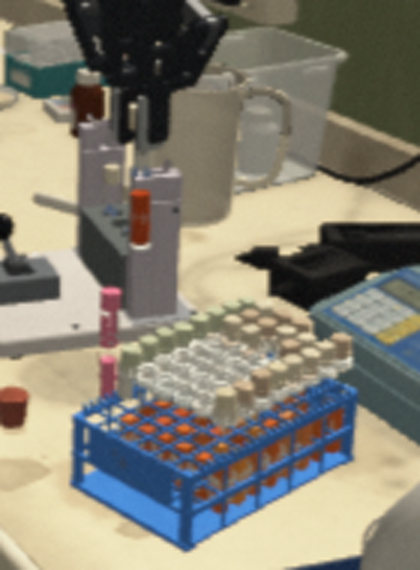

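carry_out(delta_pos=[[7.7,13,0],[7.7,13,0],[7.7,13,0],[7.7,13,0],[7.7,13,0],[7.7,13,0],[7.7,13,0],[7.7,13,0],[7.7,13,0],[7.7,13,0]], yaw=[12.7,12.7,12.7,12.7,12.7,12.7,12.7,12.7,12.7,12.7])

```text
t: 5.25
tool_pos: [0.5923, 0.005, 0.29]
tcp_rot: [0.702, 0.079, 0.704, -0.076]
ft_force: [0.6, -0.5, -1.1]
opening: 0.175
```

carry_out(delta_pos=[[0,0,0],[0,0,0],[0,0,0],[0,0,0]], yaw=[0,0,0,0])

```text
t: 5.58
tool_pos: [0.5909, -0.0027, 0.2922]
tcp_rot: [0.702, 0.082, 0.703, -0.082]
ft_force: [-0.5, -0.1, 0.6]
opening: 0.175
```

```bash
python3 -c "
from h import *
pose()
for n in('side','top'): snap(n,n+'3.png')
pose()
im,d,m=load('side3.png')
cv2.imwrite('pics/z7.png',cv2.resize(im[100:260,280:420],None,fx=3.7,fy=3.7,interpolation=cv2.INTER_CUBIC))
im,d,m=load('top3.png')
cv2.imwrite('pics/z8.png',cv2.resize(im[100:240,240:380],None,fx=4,fy=4,interpolation=cv2.INTER_CUBIC))"
```

```text
t 5.58 pos [ 0.5909 -0.0027  0.2922] jawyaw -13.36 xaxis [-0.001 -0.    -1.   ] F [-0.5 -0.1  0.6] op 0.175 j6 0.02
t 5.68 pos [ 0.5911 -0.0026  0.2926] jawyaw -13.35 xaxis [-0. -0. -1.] F [ 0.7 -0.7 -0.4] op 0.179 j6 0.02
```

View pics/z7.png

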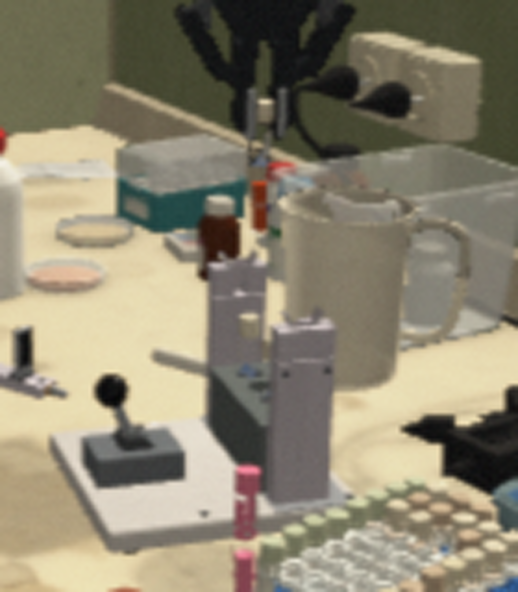

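View pics/z8.png

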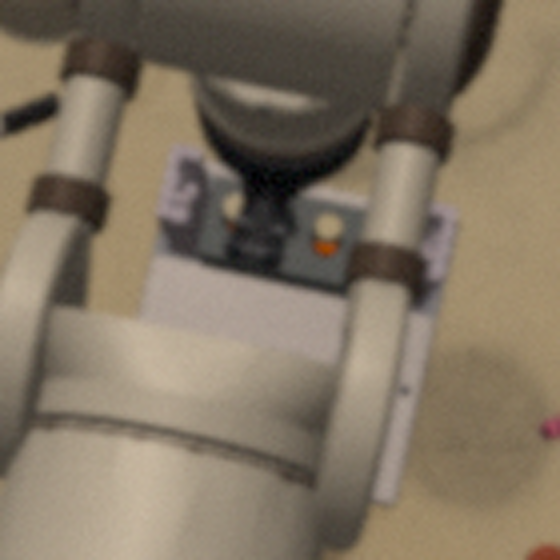

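```bash
python3 - <<'E'
from h import *
im,d,m=load('side3.png'); w=cloud(d,m)
# red liquid of held tube
h=cv2.cvtColor(im,cv2.COLOR_BGR2HSV)
v,u=np.mgrid[:400,:640]
red=((h[...,0]<12)|(h[...,0]>172))&(h[...,1]>150)&(u>342)&(u<358)&(v>140)&(v<166)
print('red',red.sum(),u[red].mean(),v[red].mean(),u[red].min(),u[red].max(),np.nanmedian(w[red],0))
for z in (.2,.22,.25,.29):print(z,proj((.5911,-.0026,z),m),proj((.594,-.0024,z),m))
# cap of held
for vv in range(124,136): print(vv,[tuple(w[vv,x].round(3)) for x in (350,352,354)])
# shaker visible caps in initial side
cy=np.array([.224,.9746])
for yy in(42,-14,-42):
    p=np.r_[np.array([.591,-.016])+yy/1000*cy,.115];print(yy,proj(p,m))
cv2.imwrite('pics/z9.png',cv2.resize(im[170:215,325:385],None,fx=12,fy=12,interpolation=cv2.INTER_NEAREST))
E
```

```text
red 50 349.64 154.38 343 357 [ 0.5919349  -0.00320637  0.21683973]
0.2 (np.float64(349.53879240653634), np.float64(162.77571693648994)) (np.float64(350.3933832212357), np.float64(162.6168171451502))
0.22 (np.float64(349.7309530731317), np.float64(155.78443743450845)) (np.float64(350.58968404658947), np.float64(155.6322390929294))
0.25 (np.float64(350.02289133537954), np.float64(145.1630026483956)) (np.float64(350.88790811744923), np.float64(145.0211308807348))
0.29 (np.float64(350.4192049072745), np.float64(130.74413639112075)) (np.float64(351.2927469434642), np.float64(130.61656394233597))
124 [(np.float64(1.049), np.float64(0.727), np.float64(0.12)), (np.float64(0.599), np.float64(0.004), np.float64(0.306)), (np.float64(0.598), np.float64(-0.009), np.float64(0.309))]
125 [(np.float64(1.051), np.float64(0.73), np.float64(0.114)), (np.float64(0.601), np.float64(0.006), np.float64(0.303)), (np.float64(0.596), np.float64(-0.012), np.float64(0.307))]
126 [(np.float64(0.596), np.float64(0.008), np.float64(0.3)), (np.float64(0.599), np.float64(0.003), np.float64(0.301)), (np.float64(0.596
[... 1193 characters left out ...]
64(0.285)), (np.float64(0.599), np.float64(0.002), np.float64(0.282)), (np.float64(0.596), np.float64(-0.014), np.float64(0.286))]
134 [(np.float64(1.052), np.float64(0.729), np.float64(0.074)), (np.float64(0.599), np.float64(0.001), np.float64(0.279)), (np.float64(0.594), np.float64(-0.016), np.float64(0.283))]
135 [(np.float64(1.052), np.float64(0.729), np.float64(0.069)), (np.float64(0.594), np.float64(-0.006), np.float64(0.279)), (np.float64(0.595), np.float64(-0.016), np.float64(0.281))]
42 (np.float64(346.4506498391412), np.float64(188.28822363430302))
-14 (np.float64(352.89038588878594), np.float64(194.86179441766888))
-42 (np.float64(356.2876671807428), np.float64(198.3296801930361))
```

View pics/z9.png

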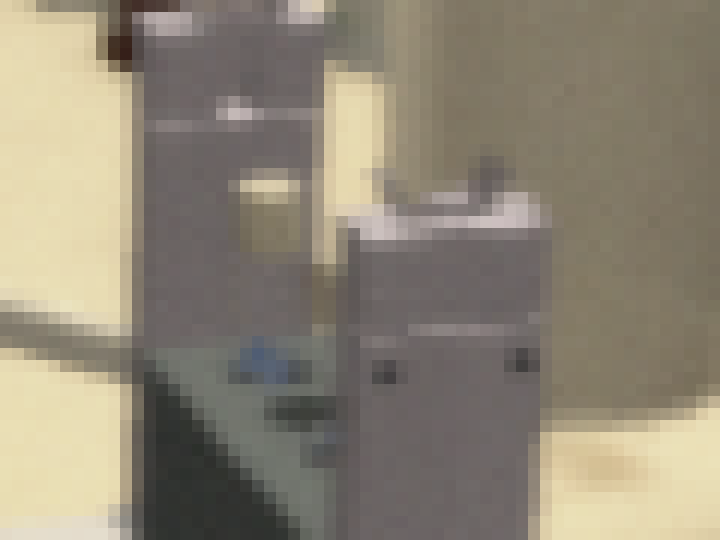

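```bash
python3 - <<'E'
from h import *
for f in('side3.png','side0.png','s1.png','s2.png'):
    im,d,m=load(f); w=cloud(d,m)
    print(f,'cap a',np.nanmedian(w[186:190,346:349].reshape(-1,3),0).round(4))
    if f=='side3.png': print('held cap',np.nanmedian(w[126:133,350:352].reshape(-1,3),0).round(4)); 
im,d,m=load('side3.png');w=cloud(d,m)
print('glass/liq', np.nanmedian(w[150:159,348:352].reshape(-1,3),0))
# at initial, loose tube in rack: side view
im,d,m=load('side0.png');w=cloud(d,m)
u,v=proj((.400,-.3263,.097),m);print(u,v)
u=int(round(u));v=int(round(v));print(np.nanmedian(w[v-2:v+3,u-1:u+2].reshape(-1,3),0))
E
```

```text
side3.png cap a [0.5987 0.0185 0.1193]
held cap [ 0.5899 -0.0045  0.2942]
side0.png cap a [0.5977 0.0178 0.1208]
s1.png cap a [ 0.3695 -0.3464  0.2727]
s2.png cap a [0.5976 0.0179 0.1198]
glass/liq [ 0.58937961 -0.0037871   0.22589563]
352.229204674064 260.0226760228339
[ 0.39542116 -0.3314366   0.10027679]
```

carry_out(delta_pos=[[0.14,-0.04,-0.5],[0.14,-0.04,-1.5],[0.14,-0.04,-2.5],[0.14,-0.04,-3.5],[0.14,-0.04,-4.4],[0.14,-0.04,-4.5],[0.14,-0.04,-4.5],[0.14,-0.04,-4.5]], yaw=[0,0,0,0,0,0,0,0])

```text
t: 6.35
tool_pos: [0.5955, -0.0028, 0.1811]
tcp_rot: [0.703, 0.082, 0.702, -0.082]
ft_force: [0.2, 0.8, -0.3]
opening: 0.173
```

```bash
python3 - <<'E'
from h import *
pose()
for n in('side','top'): snap(n,n+'4.png')
pose()
im,d,m=load('side4.png');w=cloud(d,m)
cv2.imwrite('pics/z10.png',cv2.resize(im[140:220,320:390],None,fx=8,fy=7.5,interpolation=cv2.INTER_CUBIC))
im,d,m=load('top4.png')
cv2.imwrite('pics/z11.png',cv2.resize(im[100:220,250:370],None,fx=5,fy=5,interpolation=cv2.INTER_CUBIC))
E
```

```text
t 6.35 pos [ 0.5955 -0.0028  0.1811] jawyaw -13.25 xaxis [ 0.001 -0.    -1.   ] F [ 0.2  0.8 -0.3] op 0.173 j6 0.02
t 6.45 pos [ 0.5963 -0.0028  0.1823] jawyaw -13.23 xaxis [ 0.004 -0.001 -1.   ] F [ 0.   0.5 -0.6] op 0.172 j6 0.02
```

View pics/z10.png

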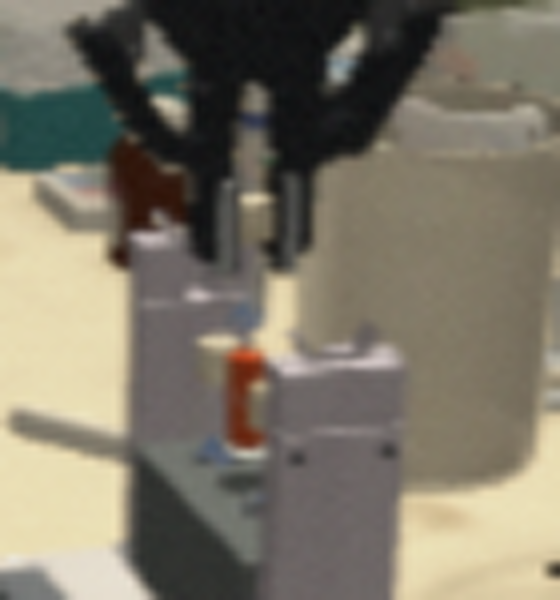

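View pics/z11.png

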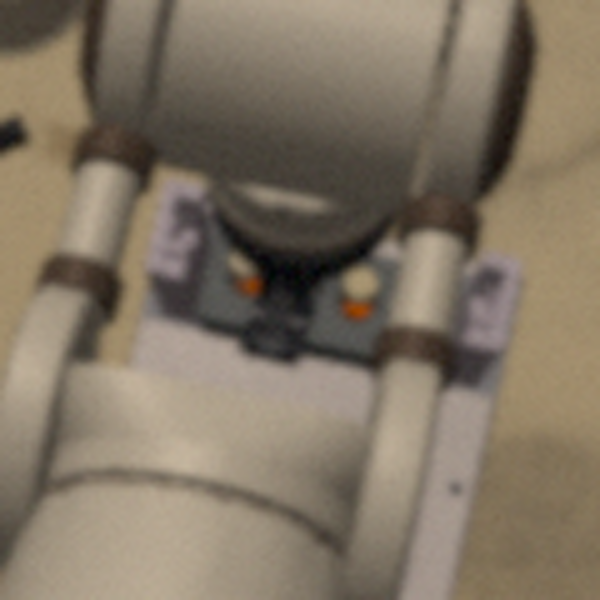

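```bash
python3 - <<'E'
from h import *
im,d,m=load('side0.png')
for p in [(.594,-.0024,.077),(.5963,-.0028,.090),(.5963,-.0028,.105)]: print(p,proj(p,m))
g=im[198:212,340:362].astype(int).sum(2);print('cols 340..');print(g)
im,d,m=load('side4.png');h=cv2.cvtColor(im,cv2.COLOR_BGR2HSV)
v,u=np.mgrid[:400,:640]
red=((h[...,0]<12)|(h[...,0]>172))&(h[...,1]>150)&(u>342)&(u<358)&(v>184)&(v<202)
for r in range(184,203): 
    if red[r].any(): print(r,u[r][red[r]].min(),u[r][red[r]].max())
E
```

```text
(0.594, -0.0024, 0.077) (np.float64(349.22849532682653), np.float64(204.06468373423755))
(0.5963, -0.0028, 0.09) (np.float64(350.1113386478143), np.float64(199.71181458477133))
(0.5963, -0.0028, 0.105) (np.float64(350.2532636734574), np.float64(194.76221915971928))
cols 340..
[[316 319 323 320 322 313 296 312 322 329 334 344 325 279 269 343 364 339
  322 317 309 310]
 [339 333 334 331 321 306 283 291 303 310 327 332 324 276 272 305 318 308
  304 299 300 301]
 [335 346 341 325 300 283 298 294 284 262 272 316 322 280 266 292 255 231
  280 298 300 291]
 [336 339 340 317 275 246 282 300 279 237 257 311 310 276 276 286 212 199
  268 293 303 304]
 [302 330 340 339 326 323 333 326 315 313 312 319 296 278 262 300 292 284
  300 303 300 299]
 [229 307 333 332 336 335 333 284 241 221 215 209 223 248 269 301 316 302
  304 295 296 299]
 [165 255 319 334 340 332 314 245 194 184 183 192 214 249 271 295 303 302
  300 304 299 298]
 [154 177 260 318 334 334 338 298 261 237 226 267 260 255 269 305 303 304
  302 305 303 308]
 [146 152 203 293 327 337 341 334 329 317 290 313 280 266 277 298 308 301
  304 306 307 304]
 [146 147 160 214 294 333 336 338 341 333 283 251 237 255 271 297 298 305
  297 305 302 303]
 [152 147 141 165 229 307 329 341 339 340 278 253 247 244 280 299 305 306
  308 308 301 305]
 [143 143 154 144 165 231 303 337 338 339 326 321 292 266 276 299 307 306
  312 300 303 304]
 [145 147 142 147 148 165 236 303 334 339 337 341 298 271 284 304 307 304
  303 308 306 304]
 [146 146 143 145 151 152 167 234 306 342 339 335 299 270 281 303 301 306
  305 311 304 307]]
187 349 351
188 349 352
189 349 352
190 349 351
191 349 350
192 349 350
193 349 349
194 349 350
195 349 350
196 349 350
197 349 351
198 349 352
```

carry_out(delta_pos=[[0,-0.04,0],[0,-0.04,-0.2],[0,-0.04,-0.4],[0,-0.04,-0.6],[0,-0.04,-0.7]], yaw=[0,0,0,0,0])

```text
t: 6.87
tool_pos: [0.5944, -0.0033, 0.1615]
tcp_rot: [0.702, 0.081, 0.703, -0.081]
ft_force: [0.1, 0.8, 0.1]
opening: 0.174
```

```bash
python3 -c "
from h import *
pose()"
```

```text
t 6.87 pos [ 0.5944 -0.0033  0.1615] jawyaw -13.22 xaxis [-0.002  0.    -1.   ] F [0.1 0.8 0.1] op 0.174 j6 0.02
```

carry_out(delta_pos=[[0,0,-0.3],[0,0,-0.6],[0,0,-0.9],[0,0,-1.2],[0,0,-1.5],[0,0,-1.5]], yaw=[0,0,0,0,0,0])

```text
t: 7.37
tool_pos: [0.5936, -0.0032, 0.1227]
tcp_rot: [0.701, 0.082, 0.704, -0.081]
ft_force: [-0.4, -0.2, -0.8]
opening: 0.174
```

```bash
python3 -c "
from h import *
pose()
snap('side','side5.png')
im,d,m=load('side5.png')
cv2.imwrite('pics/z12.png',cv2.resize(im[140:220,320:390],None,fx=8,fy=7.5,interpolation=cv2.INTER_CUBIC))"
```

```text
t 7.37 pos [ 0.5936 -0.0032  0.1227] jawyaw -13.22 xaxis [-0.004  0.001 -1.   ] F [-0.4 -0.2 -0.8] op 0.174 j6 0.02
```

View pics/z12.png

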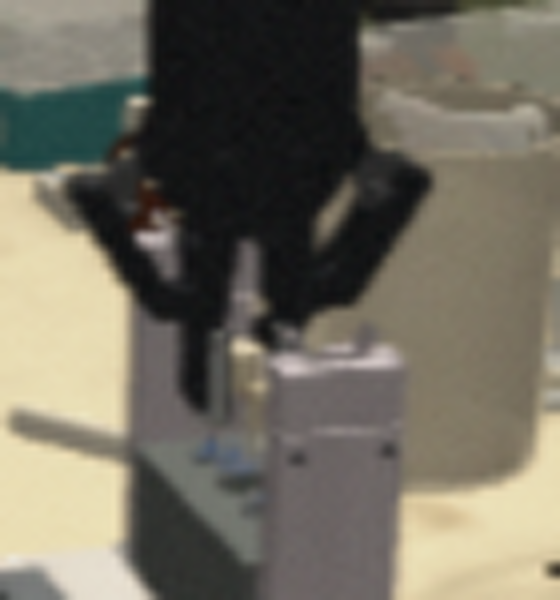

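carry_out(delta_pos=[[0,0,-0.1],[0,0,-0.2],[0,0,-0.2]], yaw=[0,0,0])

```text
t: 7.67
tool_pos: [0.595, -0.0034, 0.12]
tcp_rot: [0.702, 0.081, 0.702, -0.081]
ft_force: [-0.9, -0.2, -1.6]
opening: 0.173
```

carry_out(delta_pos=[[0,0,0],[0,0,0],[0,0,0],[0,0,0],[0,0,0],[0,0,0]], yaw=[0,0,0,0,0,0], claw=-0.3)

```text
t: 8.17
tool_pos: [0.595, -0.0034, 0.1202]
tcp_rot: [0.702, 0.081, 0.702, -0.081]
ft_force: [-0.6, 0.7, 0.7]
opening: 0.65
```

carry_out(delta_pos=[[0,0,1.5],[0,0,3],[0,0,4.5],[0,0,5.4],[0,0,5.4]], yaw=[0,0,0,0,0], claw=-1)

```text
t: 8.58
tool_pos: [0.5982, -0.004, 0.2626]
tcp_rot: [0.707, 0.081, 0.698, -0.082]
ft_force: [1.3, -0.4, -0.5]
opening: 0.998
```

```bash
python3 -c "
from h import *
pose()
snap('side','side6.png')
im,d,m=load('side6.png')
cv2.imwrite('pics/z13.png',cv2.resize(im[140:220,320:390],None,fx=8,fy=7.5,interpolation=cv2.INTER_CUBIC))"
```

```text
t 8.58 pos [ 0.5982 -0.004   0.2626] jawyaw -13.22 xaxis [ 0.012 -0.003 -1.   ] F [ 1.3 -0.4 -0.5] op 0.998 j6 0.02
```

View pics/z13.png

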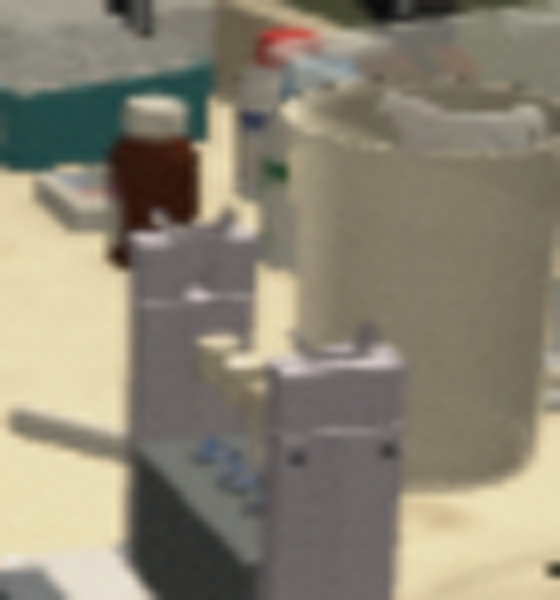

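carry_out(delta_pos=[[-3.8,11.4,0],[-3.8,11.4,0],[-3.8,11.4,0],[-3.8,11.4,0],[-3.8,11.4,0],[-3.8,11.4,0],[-3.8,11.4,-1],[-3.8,11.4,-3],[-3.8,11.4,-4],[-3.8,11.4,-4]], yaw=[-10.6,-10.6,-10.6,-10.6,-10.6,-10.6,-10.6,-10.6,-10.6,-10.6])

```text
t: 9.47
tool_pos: [0.4935, 0.2816, 0.1463]
tcp_rot: [0.589, 0.381, 0.596, -0.39]
ft_force: [-2.3, 0.1, -1.0]
opening: 1.0
```

carry_out(delta_pos=[[0,0,0],[0,0,0],[0,0,0]], yaw=[0,0,0])

```text
t: 9.72
tool_pos: [0.5019, 0.2811, 0.1576]
tcp_rot: [0.593, 0.388, 0.591, -0.386]
ft_force: [0.9, 0.1, -0.2]
opening: 0.998
```

```bash
python3 - <<'E'
from h import *
pose()
for n in('side','top'): snap(n,n+'7.png')
im,d,m=load('side7.png');
print(proj((.501,.281,.04),m))
cv2.imwrite('pics/z14.png',cv2.resize(im[120:230,220:340],None,fx=5,fy=5,interpolation=cv2.INTER_CUBIC))
im,d,m=load('top7.png');w=cloud(d,m)
cv2.imwrite('pics/z15.png',cv2.resize(im[110:230,150:350],None,fx=4,fy=4,interpolation=cv2.INTER_CUBIC))
s=(w[...,0]>.55)&(w[...,0]<.65)&(abs(w[...,1]+.015)<.05)&(w[...,2]>.117)&(w[...,2]<.135)
n,l,st,c=cv2.connectedComponentsWithStats(s.astype(np.uint8))
for i in range(1,n): print('caps',st[i,4],w[l==i].mean(0).round(4), c[i])
E
```

```text
t 9.72 pos [0.5019 0.2811 0.1576] jawyaw -66.28 xaxis [ 0.004  0.001 -1.   ] F [ 0.9  0.1 -0.2] op 0.998 j6 1.46
(np.float64(278.57404077596266), np.float64(191.353183256286))
caps 36 [0.5996 0.0247 0.1229] [298.36111111 151.5       ]
caps 37 [ 0.5936 -0.0014  0.1242] [309.40540541 153.94594595]
caps 39 [ 0.5875 -0.0294  0.124 ] [321.28205128 156.51282051]
caps 40 [ 0.5812 -0.0569  0.1239] [332.925 159.2  ]
```

View pics/z14.png

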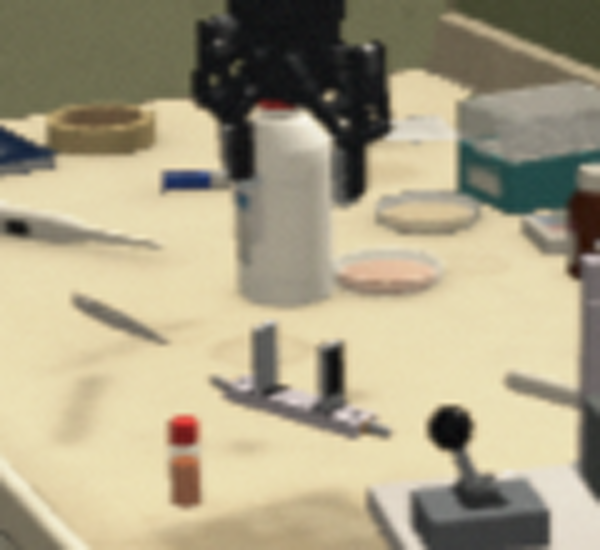

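View pics/z15.png

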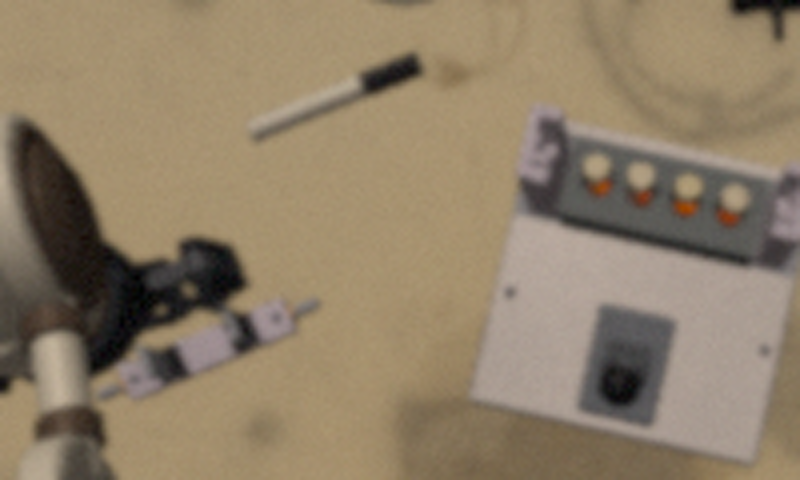

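carry_out(delta_pos=[[0,0,-1],[0,0,-2],[0,0,-3],[0,0,-3.8],[0,0,-4.4],[0,0,-4.5],[0,0,-4.5]], yaw=[0,0,0,0,0,0,0])

```text
t: 10.4
tool_pos: [0.5004, 0.2812, 0.043]
tcp_rot: [0.592, 0.386, 0.592, -0.386]
ft_force: [-0.3, 0.0, 1.0]
opening: 0.998
```

```bash
python3 - <<'E'
from h import *
pose()
for n in('side',): snap(n,n+'8.png')
im,d,m=load('side8.png');
cv2.imwrite('pics/z16.png',cv2.resize(im[140:220,230:330],None,fx=7,fy=7,interpolation=cv2.INTER_CUBIC))
E
```

```text
t 10.4 pos [0.5004 0.2812 0.043 ] jawyaw -66.26 xaxis [ 0.  0. -1.] F [-0.3  0.   1. ] op 0.998 j6 1.46
```

View pics/z16.png

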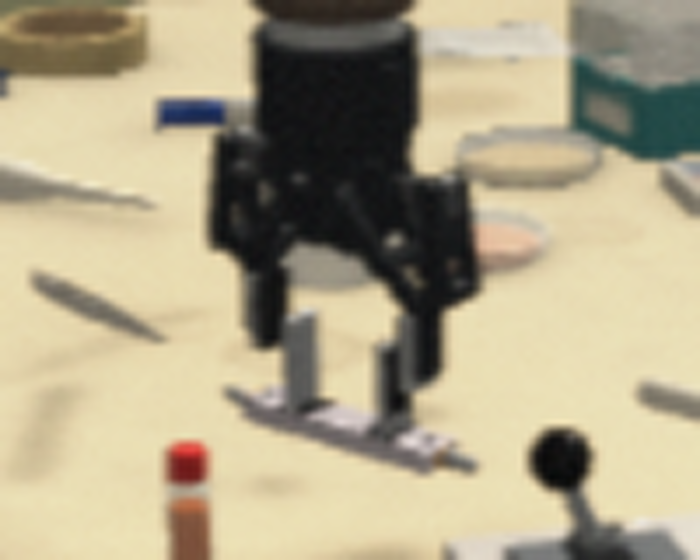

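carry_out(delta_pos=[[0,0,0],[0,0,0],[0,0,0],[0,0,0],[0,0,0],[0,0,0]], yaw=[0,0,0,0,0,0], claw=1, squeeze=45)

```text
t: 10.95
tool_pos: [0.5024, 0.2819, 0.0464]
tcp_rot: [0.594, 0.387, 0.591, -0.385]
ft_force: [-3.8, -3.7, 14.5]
opening: 0.535
```

```bash
python3 - <<'E'
from h import *
pose()
E
```

```text
t 10.95 pos [0.5024 0.2819 0.0464] jawyaw -66.21 xaxis [ 0.005  0.001 -1.   ] F [-3.8 -3.7 14.5] op 0.535 j6 1.46
```

carry_out(delta_pos=[[0,0,0.3],[0,0,1],[0,0,2.5],[0,0,4],[0,0,4],[0,0,4]], yaw=[0,0,0,0,0,0])

```text
t: 11.45
tool_pos: [0.502, 0.2823, 0.1462]
tcp_rot: [0.594, 0.388, 0.591, -0.384]
ft_force: [-0.3, 0.5, -2.4]
opening: 0.529
```

```bash
python3 - <<'E'
from h import *
pose()
for n in('side','top'): snap(n,n+'9.png')
pose()
im,d,m=load('side9.png');
cv2.imwrite('pics/z17.png',cv2.resize(im[100:200,230:330],None,fx=6,fy=6,interpolation=cv2.INTER_CUBIC))
im,d,m=load('top9.png');
cv2.imwrite('pics/z18.png',cv2.resize(im[130:250,130:280],None,fx=5,fy=5,interpolation=cv2.INTER_CUBIC))
E
```

```text
t 11.45 pos [0.502  0.2823 0.1462] jawyaw -66.22 xaxis [ 0.007  0.002 -1.   ] F [-0.3  0.5 -2.4] op 0.529 j6 1.46
t 11.55 pos [0.4993 0.2814 0.142 ] jawyaw -66.22 xaxis [-0.001 -0.    -1.   ] F [-0.4 -0.  -1.5] op 0.532 j6 1.46
```

View pics/z17.png

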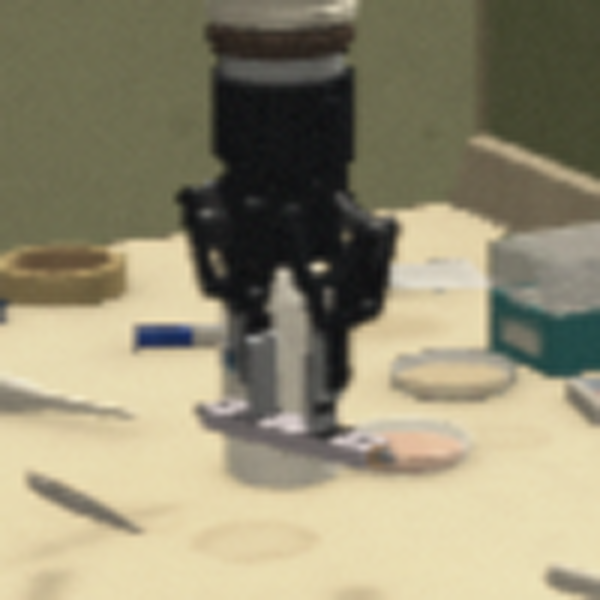

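View pics/z18.png

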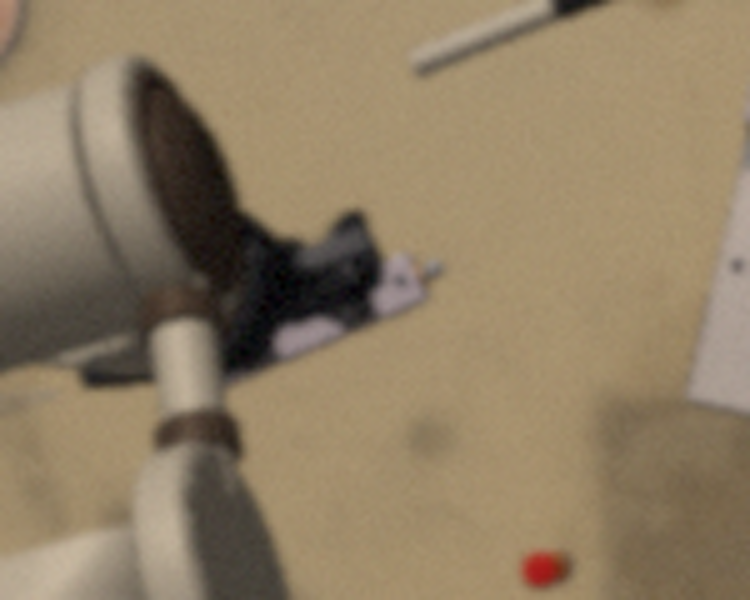

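carry_out(delta_pos=[[0,0,1.5],[0,0,3],[0,-1,4.7],[3.66,-11.9,4.7],[3.66,-11.9,4.7],[3.66,-11.9,4.7],[3.66,-11.9,4.7],[3.66,-11.9,4.7],[3.66,-11.9,4.7],[3.66,-11.9,4.7]], yaw=[0,0,-1,-7.35,-7.35,-7.35,-7.35,-7.35,-7.35,-7.35])

```text
t: 12.38
tool_pos: [0.5907, -0.0178, 0.2577]
tcp_rot: [-0.439, -0.552, -0.441, 0.554]
ft_force: [0.8, 1.1, -1.2]
opening: 0.529
```

```bash
python3 - <<'E'
from h import *
pose()
E
```

```text
t 12.38 pos [ 0.5907 -0.0178  0.2577] jawyaw -103.0 xaxis [-0.004  0.001 -1.   ] F [ 0.8  1.1 -1.2] op 0.529 j6 1.56
```

carry_out(delta_pos=[[0,0,-0.5],[0,0,-1],[0,0,-1.3],[0,0,-1.3],[0,0,-1.3]], yaw=[0,0,0,0,0])

```text
t: 12.8
tool_pos: [0.5903, -0.0143, 0.226]
tcp_rot: [-0.44, -0.552, -0.442, 0.554]
ft_force: [-0.1, 0.1, -1.7]
opening: 0.53
```

```bash
python3 - <<'E'
from h import *
pose()
for n in('side','top'): snap(n,n+'10.png')
pose()
im,d,m=load('side10.png');
cv2.imwrite('pics/z19.png',cv2.resize(im[110:220,310:410],None,fx=6,fy=5.4,interpolation=cv2.INTER_CUBIC))
im,d,m=load('top10.png');
cv2.imwrite('pics/z20.png',cv2.resize(im[110:210,260:370],None,fx=6.5,fy=6,interpolation=cv2.INTER_CUBIC))
E
```

```text
t 12.8 pos [ 0.5903 -0.0143  0.226 ] jawyaw -102.86 xaxis [-0.003  0.001 -1.   ] F [-0.1  0.1 -1.7] op 0.53 j6 1.57
t 12.9 pos [ 0.5915 -0.0147  0.2279] jawyaw -102.87 xaxis [ 0.  0. -1.] F [ 0.2 -0.2 -0.9] op 0.532 j6 1.57
```

View pics/z19.png

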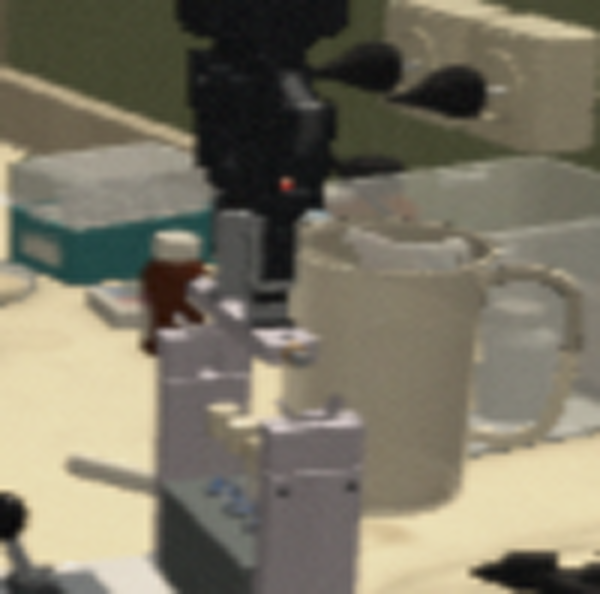

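View pics/z20.png

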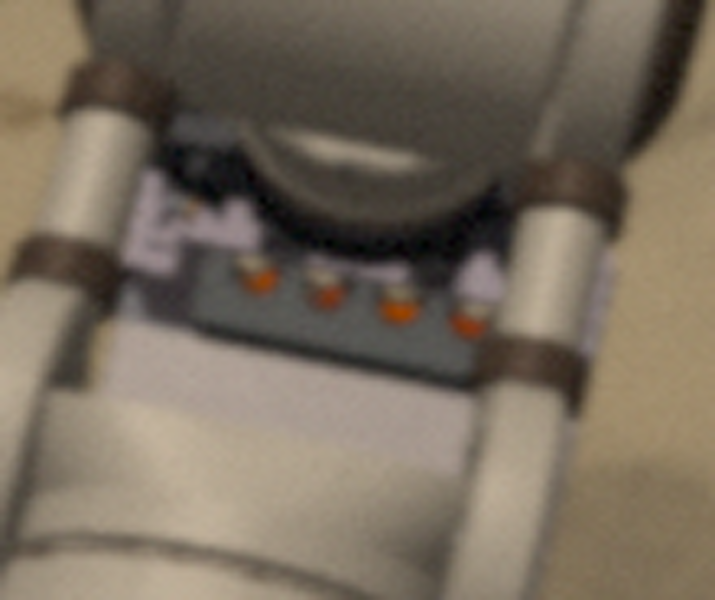

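```bash
python3 - <<'E'
from h import *
im,d,m=load('top10.png');w=cloud(d,m)
X=np.array([.9746,-.224]);Y=np.array([.224,.9746]);c=np.array([.5912,-.0163])
P=w.copy();sx=(w[...,:2]-c)@X;sy=(w[...,:2]-c)@Y;z=w[...,2]
s=(abs(sx)<.05)&(abs(sy)<.1)&(z>.174)&(z<.205)
v,u=np.nonzero(s)
for vv in sorted(set(v)):
    k=np.nonzero(s[vv])[0]; print(vv,[(int(a),round(sx[vv,a]*1000),round(sy[vv,a]*1000),round(z[vv,a]*1000)) for a in k][:40])
E
```

```text
142 [(285, 2, 72, 184)]
143 [(285, -1, 71, 189), (286, -1, 68, 190), (287, 0, 66, 190), (288, 0, 64, 191), (295, 3, 49, 192)]
144 [(285, -4, 70, 190), (286, -3, 68, 188), (287, -2, 66, 188), (288, -2, 64, 189), (289, -2, 61, 193), (295, 1, 48, 190), (296, 2, 46, 191), (297, 2, 44, 193)]
145 [(285, -6, 70, 188), (286, -5, 67, 189), (287, -5, 65, 189), (288, -4, 63, 191), (289, -4, 61, 193), (290, -4, 58, 193), (291, -3, 56, 193), (292, -3, 54, 192), (293, -2, 52, 192), (294, -2, 50, 193), (295, -1, 48, 192), (296, -1, 46, 192), (297, 0, 44, 192)]
146 [(288, -6, 63, 189), (289, -6, 60, 190), (290, -6, 58, 192), (291, -6, 56, 193), (292, -4, 54, 190), (293, -5, 51, 195), (294, -4, 49, 192), (295, -4, 47, 193), (296, -3, 45, 192), (297, -2, 43, 192)]
147 [(289, -8, 60, 191), (290, -8, 58, 191), (291, -7, 55, 191), (292, -7, 53, 192), (293, -6, 51, 191), (294, -6, 49, 193), (295, -6, 47, 194), (296, -6, 44, 195), (297, -4, 43, 191), (298, -4, 40, 190)]
148 [(289, -11, 59, 192), (290, -10, 57, 191), (291, -10, 55, 195), (292, -9, 53, 191), (293, -9, 51, 191), (294, -9, 48, 195), (295, -8, 
[... 3230 characters left out ...]
 194), (336, -6, -46, 189)]
158 [(323, -14, -19, 185), (324, -14, -21, 186), (325, -14, -23, 190), (326, -14, -25, 193), (327, -13, -27, 188), (328, -13, -29, 192), (329, -13, -31, 193), (330, -12, -34, 191), (331, -11, -36, 192), (332, -11, -38, 194), (333, -10, -40, 191), (334, -10, -42, 194), (335, -9, -44, 190), (336, -9, -46, 190)]
159 [(327, -14, -28, 184), (328, -14, -30, 184), (329, -14, -32, 187), (330, -14, -34, 189), (331, -14, -36, 192), (332, -13, -38, 191), (333, -12, -40, 190), (334, -12, -43, 191), (335, -12, -45, 192), (336, -11, -47, 190)]
160 [(331, -14, -37, 181), (332, -14, -39, 185), (333, -14, -41, 187), (334, -14, -43, 189), (335, -14, -45, 193), (336, -14, -47, 193)]
```

```bash
python3 - <<'E'
from h import *
X=np.array([.9746,-.224]);Y=np.array([.224,.9746]);c=np.array([.5912,-.0163])
for f in('top0.png','top7.png'):
    im,d,m=load(f);w=cloud(d,m)
    sx=(w[...,:2]-c)@X;sy=(w[...,:2]-c)@Y;z=w[...,2]
    for sg in(1,-1):
        s=(abs(sx)<.03)&(sy*sg>.05)&(sy*sg<.1)&(z>.150)&(z<.175)
        print(f,sg,s.sum(),'sx',(np.percentile(sx[s],[2,50,98])*1000).round(1),'sy',(np.percentile(sy[s],[1,5,50,95,99])*1000).round(1))
        s=(abs(sx)<.03)&(sy*sg>.05)&(sy*sg<.1)&(z>.08)&(z<.145)
        print('   inner face',s.sum(),np.median(sy[s])*1000)
E
```

```text
top0.png 1 146 sx [-22.   -1.7  20.6] sy [65.7 66.1 74.7 82.9 83.5]
   inner face 84 66.3084351186571
top0.png -1 146 sx [-21.8  -0.8  21.2] sy [-83.8 -83.2 -75.1 -66.7 -66.1]
   inner face 64 -69.20508480528409
top7.png 1 145 sx [-22.   -1.2  20.9] sy [65.9 66.3 74.8 82.9 83.5]
   inner face 87 66.23970814409567
top7.png -1 147 sx [-21.6  -1.   21.1] sy [-83.9 -83.1 -75.1 -66.6 -66. ]
   inner face 64 -69.17469504145447
```

carry_out(delta_pos=[[0.02,-0.08,0],[0.02,-0.08,-0.2],[0.02,-0.08,-0.4],[0.02,-0.08,-0.6],[0.02,-0.08,-0.8],[0.02,-0.08,-1.0]], yaw=[0,0,0,0,0,0])

```text
t: 13.4
tool_pos: [0.5918, -0.0179, 0.2018]
tcp_rot: [-0.44, -0.553, -0.44, 0.553]
ft_force: [0.3, -0.7, -1.5]
opening: 0.532
```

```bash
python3 - <<'E'
from h import *
pose()
E
```

```text
t 13.4 pos [ 0.5918 -0.0179  0.2018] jawyaw -102.97 xaxis [-0.001  0.    -1.   ] F [ 0.3 -0.7 -1.5] op 0.532 j6 1.56
```

carry_out(delta_pos=[[0,0,0],[0,0,0],[0,0,0]], yaw=[0,0,0])

```text
t: 13.65
tool_pos: [0.5921, -0.018, 0.2028]
tcp_rot: [0.44, 0.553, 0.44, -0.553]
ft_force: [0.1, 1.1, -1.6]
opening: 0.531
```

```bash
python3 - <<'E'
from h import *
pose()
for n in('side','top'): snap(n,n+'11.png')
pose()
im,d,m=load('side11.png');
cv2.imwrite('pics/z21.png',cv2.resize(im[130:210,320:400],None,fx=7,fy=7,interpolation=cv2.INTER_CUBIC))
im,d,m=load('top11.png');w=cloud(d,m)
cv2.imwrite('pics/z22.png',cv2.resize(im[120:190,265:365],None,fx=7,fy=7,interpolation=cv2.INTER_CUBIC))
X=np.array([.9746,-.224]);Y=np.array([.224,.9746]);c=np.array([.5912,-.0163])
sx=(w[...,:2]-c)@X;sy=(w[...,:2]-c)@Y;z=w[...,2]
for vv in range(143,156):
    k=[a for a in range(280,300) if abs(sx[vv,a])<.03 and z[vv,a]>.14]
    print(vv,[(a,round(sx[vv,a]*1000),round(sy[vv,a]*1000),round(z[vv,a]*1000)) for a in k])
E
```

```text
t 13.65 pos [ 0.5921 -0.018   0.2028] jawyaw -102.97 xaxis [ 0. -0. -1.] F [ 0.1  1.1 -1.6] op 0.531 j6 1.56
t 13.75 pos [ 0.5922 -0.018   0.2031] jawyaw -102.97 xaxis [ 0.001 -0.    -1.   ] F [ 0.5 -0.2 -1. ] op 0.531 j6 1.56
143 [(285, 5, 74, 159), (286, 6, 72, 157), (287, 6, 69, 159), (288, 7, 67, 157), (289, -11, 56, 250), (290, -11, 54, 252), (291, -12, 52, 257), (292, -12, 50, 258), (293, -11, 47, 259), (294, -10, 46, 255), (295, -9, 44, 250), (296, -7, 43, 242), (297, -6, 41, 240), (298, -5, 39, 239), (299, -5, 37, 240)]
144 [(284, 1, 75, 163), (285, 3, 73, 156), (286, 5, 72, 149), (287, 2, 68, 165), (288, 3, 66, 164), (289, 3, 64, 165), (290, -12, 54, 245), (291, -12, 52, 245), (292, -12, 50, 250), (293, -11, 48, 249), (294, -11, 46, 252), (295, -10, 44, 244), (296, -9, 42, 242), (297, -7, 41, 239), (298, -6, 39, 235), (299, -6, 37, 238)]
145 [(284, -1, 75, 160), (285, 1, 73, 156), (287, 0, 67, 166), (288, 0, 65, 166), (289, 1, 63, 164), (290, 1, 61, 165), (291, -12, 52, 238), (292, -11, 50, 236), (293, -11, 48, 238), (294, -12, 46, 242), (295, -11, 44, 244), (296, -10, 42, 2
[... 1857 characters left out ...]
8, 169)]
152 [(282, -17, 76, 156), (283, -16, 74, 156), (284, -16, 71, 157), (285, -15, 69, 156), (286, -14, 67, 154), (287, -12, 66, 144), (292, -12, 53, 157), (293, -12, 51, 163), (294, -12, 49, 163), (295, -12, 46, 167), (296, -12, 44, 170), (297, -11, 42, 169), (298, -10, 40, 165), (299, -10, 37, 167)]
153 [(282, -19, 75, 156), (283, -18, 73, 154), (284, -18, 71, 157), (285, -17, 69, 156), (286, -17, 66, 159), (296, -12, 44, 159), (297, -12, 42, 159), (298, -12, 39, 164), (299, -12, 37, 167)]
154 [(282, -21, 75, 157), (283, -20, 73, 155), (284, -20, 70, 156), (285, -20, 68, 157), (286, -19, 66, 154)]
155 [(283, -21, 73, 146), (284, -22, 70, 154), (285, -22, 67, 157), (286, -20, 66, 149)]
```

View pics/z21.png

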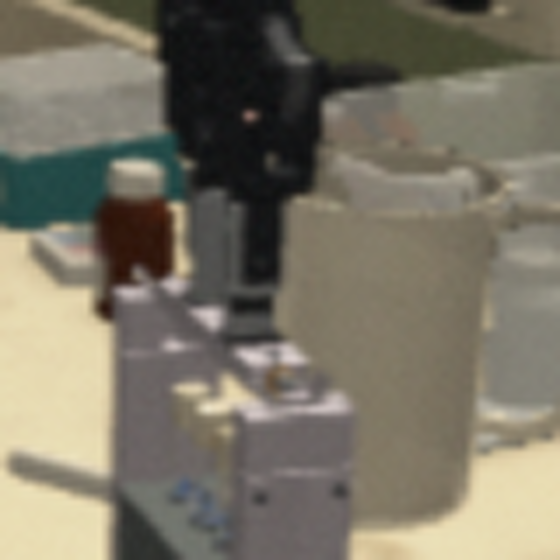

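View pics/z22.png

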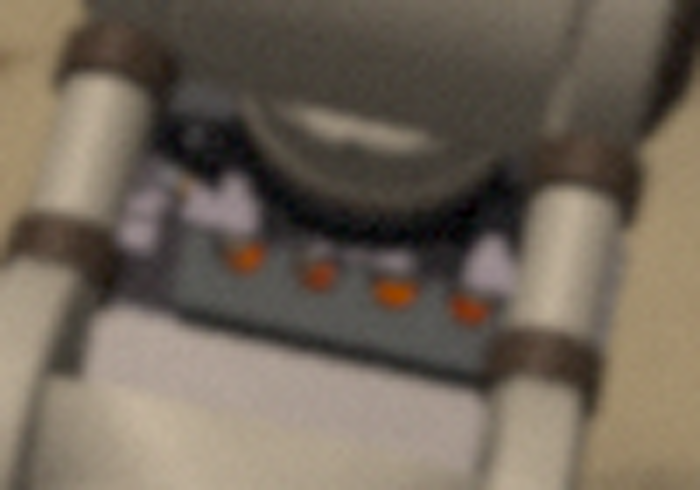

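carry_out(delta_pos=[[0,0.03,0],[0,0.03,-0.15],[0,0.03,-0.3],[0,0.03,-0.45],[0,0.03,-0.6],[0,0.03,-0.75],[0,0.03,-0.75]], yaw=[0,0,0,0,0,0,0])

```text
t: 14.33
tool_pos: [0.5915, -0.0171, 0.1826]
tcp_rot: [-0.44, -0.553, -0.441, 0.554]
ft_force: [0.8, -0.7, -2.0]
opening: 0.531
```

```bash
python3 - <<'E'
from h import *
pose()
E
```

```text
t 14.33 pos [ 0.5915 -0.0171  0.1826] jawyaw -102.97 xaxis [-0.002  0.    -1.   ] F [ 0.8 -0.7 -2. ] op 0.531 j6 1.56
```

carry_out(delta_pos=[[0,0,-0.05],[0,0,-0.1],[0,0,-0.15],[0,0,-0.15]], yaw=[0,0,0,0])

```text
t: 14.67
tool_pos: [0.5919, -0.0171, 0.1799]
tcp_rot: [-0.44, -0.553, -0.44, 0.553]
ft_force: [-1.3, 0.5, -2.2]
opening: 0.529
```

carry_out(delta_pos=[[0,0,-0.04],[0,0,-0.08],[0,0,-0.08],[0,0,-0.08]], yaw=[0,0,0,0])

```text
t: 15.0
tool_pos: [0.5919, -0.0172, 0.1781]
tcp_rot: [-0.44, -0.553, -0.44, 0.553]
ft_force: [0.9, -0.8, -1.2]
opening: 0.53
```

carry_out(delta_pos=[[0,0,-0.04],[0,0,-0.08],[0,0,-0.08],[0,0,-0.08]], yaw=[0,0,0,0])

```text
t: 15.33
tool_pos: [0.5921, -0.0172, 0.1763]
tcp_rot: [0.44, 0.553, 0.44, -0.553]
ft_force: [-0.4, -0.0, -0.8]
opening: 0.532
```

carry_out(delta_pos=[[0,0,-0.04],[0,0,-0.08],[0,0,-0.08],[0,0,-0.08]], yaw=[0,0,0,0])

```text
t: 15.67
tool_pos: [0.5923, -0.0172, 0.1759]
tcp_rot: [0.441, 0.553, 0.44, -0.553]
ft_force: [-2.8, 1.1, 7.7]
opening: 0.528
```

```bash
python3 - <<'E'
from h import *
pose()
snap('top','top12.png');snap('side','side12.png')
im,d,m=load('top12.png');w=cloud(d,m)
c=np.array([.5912,-.0163]);X=np.array([.9746,-.224]);Y=np.array([.224,.9746])
sx=(w[...,:2]-c)@X;sy=(w[...,:2]-c)@Y;z=w[...,2]
for f in('top11.png','top12.png'):
  im,d,m=load(f);w=cloud(d,m);sx=(w[...,:2]-c)@X;sy=(w[...,:2]-c)@Y;z=w[...,2]
  s=(abs(sx)<.0115)&(abs(sy-.048)<.008)&(z>.12)&(z<.2);print(f,np.median(z[s]),s.sum())
im,d,m=load('side12.png');
cv2.imwrite('pics/z23.png',cv2.resize(im[130:210,320:400],None,fx=7,fy=7,interpolation=cv2.INTER_CUBIC))
E
```

```text
t 15.67 pos [ 0.5923 -0.0172  0.1759] jawyaw -102.97 xaxis [ 0.001 -0.    -1.   ] F [-2.8  1.1  7.7] op 0.528 j6 1.56
top11.png 0.16746258191462327 44
top12.png 0.14013570009405157 44
```

View pics/z23.png

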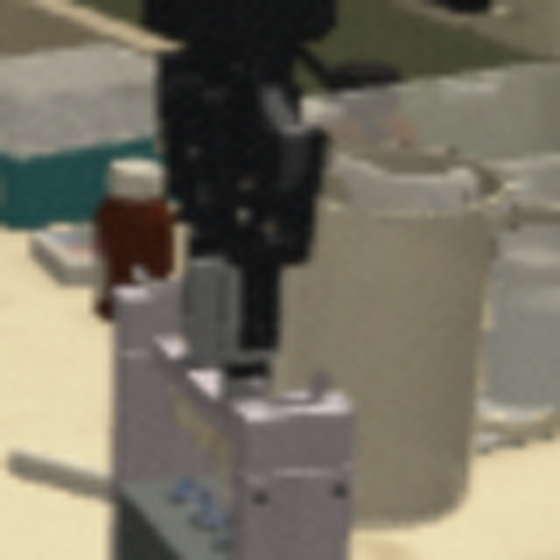

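carry_out(delta_pos=[[0,0,-0.04],[0,0,-0.06],[0,0,-0.06]], yaw=[0,0,0], claw=-0.2, squeeze=20)

```text
t: 16.02
tool_pos: [0.5932, -0.0175, 0.1753]
tcp_rot: [0.441, 0.554, 0.439, -0.553]
ft_force: [-2.7, -0.1, 10.1]
opening: 0.601
```

carry_out(delta_pos=[[0,0,-0.04],[0,0,-0.06],[0,0,-0.06],[0,0,-0.06]], yaw=[0,0,0,0], claw=-0.4)

```text
t: 16.35
tool_pos: [0.5924, -0.0173, 0.1716]
tcp_rot: [0.441, 0.554, 0.44, -0.553]
ft_force: [-0.0, -0.1, 4.7]
opening: 0.698
```

```bash
python3 - <<'E'
from h import *
pose()
E
```

```text
t 16.35 pos [ 0.5924 -0.0173  0.1716] jawyaw -102.98 xaxis [ 0.001 -0.    -1.   ] F [-0.  -0.1  4.7] op 0.698 j6 1.56
```

carry_out(delta_pos=[[0,0,0],[0,0,0],[0,0,0],[0,0,0],[0,0,0]], yaw=[0,0,0,0,0], claw=-0.9)

```text
t: 16.77
tool_pos: [0.5917, -0.0171, 0.1707]
tcp_rot: [-0.44, -0.553, -0.441, 0.553]
ft_force: [0.2, -0.8, 0.5]
opening: 0.948
```

carry_out(delta_pos=[[0,0,0.3],[0,0,0.8],[0,0,1.8],[0,0,3],[0,0,4]], yaw=[0,0,0,0,0])

```text
t: 17.18
tool_pos: [0.5923, -0.0172, 0.2744]
tcp_rot: [0.441, 0.554, 0.44, -0.553]
ft_force: [0.8, -0.2, 0.2]
opening: 0.952
```

carry_out(delta_pos=[[-2,0.5,0],[-4,1,0],[-5.8,1.3,0],[-6.8,1.5,0],[-6.8,1.5,0]], yaw=[0,0,0,0,0], claw=1)

```text
t: 17.6
tool_pos: [0.4168, 0.022, 0.2709]
tcp_rot: [-0.44, -0.552, -0.441, 0.554]
ft_force: [0.1, 1.5, -0.1]
opening: 0.243
```

```bash
python3 - <<'E'
from h import *
pose()
snap('top','top13.png');snap('side','side13.png')
c=np.array([.5912,-.0163]);X=np.array([.9746,-.224]);Y=np.array([.224,.9746])
f='top13.png'
im,d,m=load(f);w=cloud(d,m);sx=(w[...,:2]-c)@X;sy=(w[...,:2]-c)@Y;z=w[...,2]
for y0 in(-.048,0,.048):
  s=(abs(sx)<.0115)&(abs(sy-y0)<.008)&(z>.12)&(z<.2);print(y0,np.median(z[s]),s.sum())
cv2.imwrite('pics/z25.png',cv2.resize(im[120:220,260:365],None,fx=6,fy=6,interpolation=cv2.INTER_CUBIC))
im,d,m=load('side13.png');
cv2.imwrite('pics/z24.png',cv2.resize(im[130:210,320:400],None,fx=7,fy=7,interpolation=cv2.INTER_CUBIC))
E
```

```text
t 17.6 pos [0.4168 0.022  0.2709] jawyaw -102.91 xaxis [-0.003  0.001 -1.   ] F [ 0.1  1.5 -0.1] op 0.243 j6 1.56
-0.048 0.14206495948233266 73
0 0.1424589253717058 70
0.048 0.14203443347495698 70
```

View pics/z24.png

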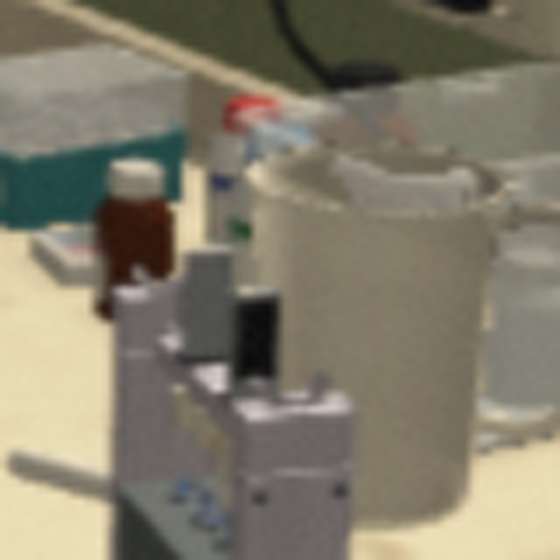

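View pics/z25.png

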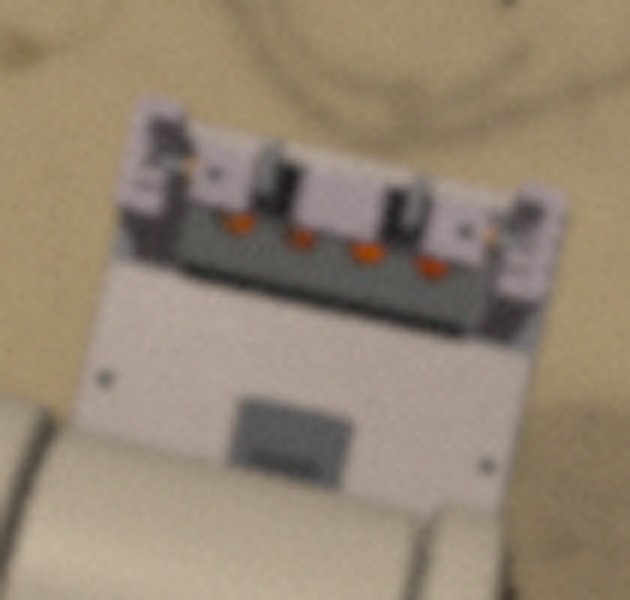

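```bash
python3 - <<'E'
from h import *
c=np.array([.5912,-.0163]);X=np.array([.9746,-.224]);Y=np.array([.224,.9746])
im,d,m=load('top13.png');w=cloud(d,m);sx=(w[...,:2]-c)@X;sy=(w[...,:2]-c)@Y;z=w[...,2]
for sg in(1,-1):
    s=(abs(sx)<.02)&(sy*sg>.01)&(sy*sg<.05)&(z>.18)&(z<.2);print('tab',s.sum(),np.percentile(sy[s]*1000,[2,50,98]).round(1),np.median(sx[s])*1000,z[s].max())
# in first image for free bar:
im,d,m=load('top0.png');w=cloud(d,m);a=np.array([.4,-.9165]);cb=np.array([.501,.281]);t=(w[...,:2]-cb)@a;z=w[...,2]
for sg in(1,-1):
    s=(np.linalg.norm(w[...,:2]-cb,axis=-1)<.06)&(t*sg>.01)&(z>.048)&(z<.07);print('free tab',s.sum(),np.percentile(t[s]*1000,[2,50,98]).round(1))
# pins in cheeks
im,d,m=load('top13.png')
cv2.imwrite('pics/z26.png',cv2.resize(im[135:175,278:352],None,fx=10,fy=10,interpolation=cv2.INTER_CUBIC))
# ball
im,d,m=load('top0.png');w=cloud(d,m)
s=(w[...,0]<.5)&(w[...,0]>.42)&(abs(w[...,1])<.05)&(w[...,2]>.09);sx=(w[...,:2]-c)@X;sy=(w[...,:2]-c)@Y
print('ball',s.sum(),w[s].mean(0),sx[s].mean()*1000,sy[s].mean()*1000,np.percentile(w[...,2][s],98))
E
```

```text
tab 30 [24.9 27.7 31.2] -1.0099156299699135 0.18957022629729858
tab 27 [-31.4 -28.3 -25.3] -1.1099229096412613 0.19038825553040173
free tab 29 [25.7 29.6 32.6]
free tab 26 [-32.8 -28.7 -26.1]
ball 92 [0.47166164 0.01099618 0.09870044] -122.61643246772437 -0.1737411032288922 0.10452377831360017
```

View pics/z26.png

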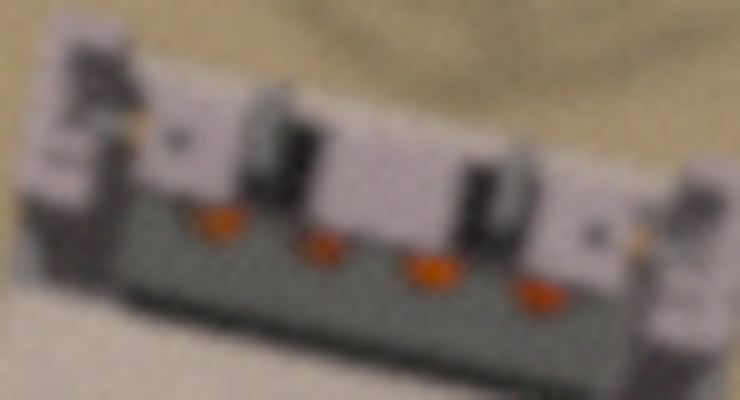

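carry_out(delta_pos=[[0,0,-1],[0,0,-2.2],[0,0,-3.4],[0,0,-4.6],[0,0,-5.8],[0,0,-6.8],[0,0,-7],[0,0,-7]], yaw=[0,0,0,0,0,0,0,0], claw=1)

```text
t: 18.37
tool_pos: [0.4221, 0.0202, 0.0953]
tcp_rot: [-0.439, -0.553, -0.441, 0.554]
ft_force: [-0.1, -0.2, 0.0]
opening: 0.0
```

```bash
cat >> h.py <<'E'
def sh():
    o=ctrl.get_obs();c=np.array([.5912,-.0163]);p=o['tool_pos'][:2]-c
    print('shaker xy',p@[.9746,-.224],p@[.224,.9746])
E
python3 - <<'E'
from h import *
pose();sh()
snap('side','side14.png');im,d,m=load('side14.png')
cv2.imwrite('pics/z27.png',cv2.resize(im[140:260,270:390],None,fx=5,fy=5,interpolation=cv2.INTER_CUBIC))
E
```

```text
t 18.37 pos [0.4221 0.0202 0.0953] jawyaw -102.99 xaxis [-0.003  0.001 -1.   ] F [-0.1 -0.2  0. ] op 0.0 j6 1.56
shaker xy -0.17298840663257273 -0.0023486857873754557
```

View pics/z27.png

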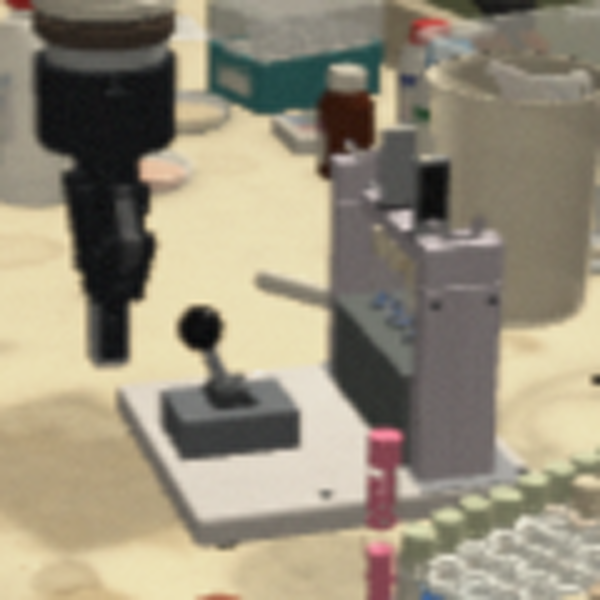

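carry_out(delta_pos=[[0.3,0.01,0],[0.6,-0.06,0],[0.9,-0.13,0],[1.2,-0.2,0],[1.5,-0.27,0],[1.8,-0.34,0],[2.1,-0.41,0],[2.4,-0.47,0],[2.4,-0.47,0]], yaw=[0,0,0,0,0,0,0,0,0])

```text
t: 19.17
tool_pos: [0.4837, 0.008, 0.0963]
tcp_rot: [0.441, 0.554, 0.44, -0.553]
ft_force: [-0.3, 0.6, -0.3]
opening: -0.004
```

carry_out(delta_pos=[[0.08,-0.02,0],[0.16,-0.04,0],[0.2,-0.05,0],[0.2,-0.05,0]], yaw=[0,0,0,0])

```text
t: 19.5
tool_pos: [0.4867, 0.0074, 0.0958]
tcp_rot: [-0.44, -0.553, -0.441, 0.553]
ft_force: [-1.0, -0.1, -0.9]
opening: 0.001
```

```bash
python3 - <<'E'
from h import *
pose();sh()
snap('side','side15.png');im,d,m=load('side15.png')
cv2.imwrite('pics/z28.png',cv2.resize(im[140:260,270:390],None,fx=5,fy=5,interpolation=cv2.INTER_CUBIC))
E
```

```text
t 19.5 pos [0.4867 0.0074 0.0958] jawyaw -102.97 xaxis [-0.001  0.    -1.   ] F [-1.  -0.1 -0.9] op 0.001 j6 1.56
shaker xy -0.10719538232999842 -0.0002766232669666837
```

View pics/z28.png

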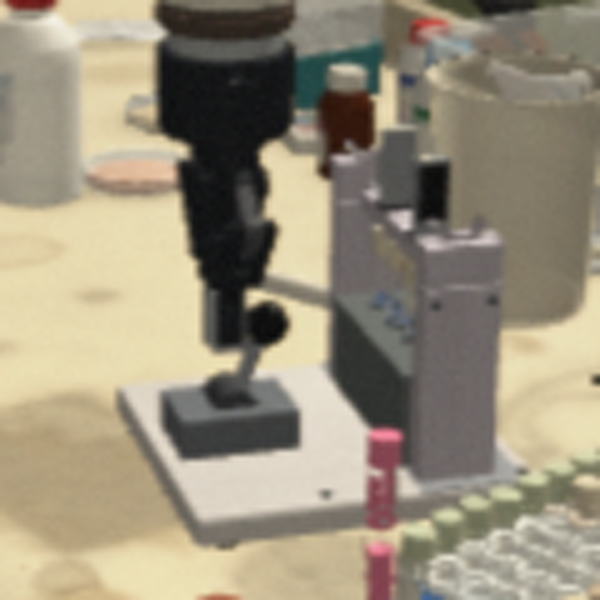

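Nearly over. I'll keep pushing in small steps until the force shows the end stop.

carry_out(delta_pos=[[0.06,-0.01,0],[0.12,-0.03,0],[0.12,-0.03,0]], yaw=[0,0,0])

```text
t: 19.8
tool_pos: [0.4899, 0.0066, 0.096]
tcp_rot: [-0.44, -0.553, -0.44, 0.553]
ft_force: [-0.8, 0.9, -0.3]
opening: 0.002
```

carry_out(delta_pos=[[0.06,-0.01,0],[0.12,-0.03,0],[0.12,-0.03,0]], yaw=[0,0,0])

```text
t: 20.05
tool_pos: [0.4904, 0.0065, 0.0957]
tcp_rot: [-0.438, -0.551, -0.443, 0.555]
ft_force: [-11.8, 3.0, 7.7]
opening: 0.002
```

carry_out(delta_pos=[[-0.5,0.1,0],[-1.5,0.3,0],[-2.5,0.6,0.5],[-3.5,0.8,2],[-3.5,0.8,4],[-3.5,3,5.5],[-3.5,6,6],[-3.5,9,6],[-3.5,9,6]], yaw=[0,0,0,0,0,0,0,0,0])

```text
t: 20.8
tool_pos: [0.4067, 0.1804, 0.2408]
tcp_rot: [0.441, 0.555, 0.439, -0.552]
ft_force: [1.0, -0.5, -0.2]
opening: 0.002
```

```bash
python3 - <<'E'
from h import *
pose();sh()
snap('side','side16.png');im,d,m=load('side16.png')
cv2.imwrite('pics/z29.png',cv2.resize(im[140:260,270:390],None,fx=5,fy=5,interpolation=cv2.INTER_CUBIC))
snap('top','top16.png');im,d,m=load('top16.png');w=cloud(d,m)
cv2.imwrite('pics/z30.png',cv2.resize(im[130:260,220:400],None,fx=4.4,fy=4.4,interpolation=cv2.INTER_CUBIC))
c=np.array([.5912,-.0163]);X=np.array([.9746,-.224]);Y=np.array([.224,.9746]);sx=(w[...,:2]-c)@X;sy=(w[...,:2]-c)@Y;z=w[...,2]
s=(sx>-.15)&(sx<-.05)&(abs(sy)<.03)&(z>.085)&(z<.12);print('ball',s.sum(),sx[s].mean(),sx[s].min(),sx[s].max(),z[s].max())
for sg in(1,-1):
    s=(abs(sx)<.02)&(sy*sg>.01)&(sy*sg<.05)&(z>.18)&(z<.2);print('tab',s.sum(),np.percentile(sy[s]*1000,[2,50,98]).round(1))
for y0 in(-.048,0,.048):
  s=(abs(sx)<.0115)&(abs(sy-y0)<.008)&(z>.12)&(z<.2);print(y0,np.median(z[s]),s.sum())
w0=cloud(*load('top0.png')[1:])
for nm,b in dict(vial=(.35,.41,.14,.2,.04,.07),stop=(.35,.42,-.21,-.14,.018,.03)).items():
  for ww in(w0,w):
    s=(ww[...,0]>b[0])&(ww[...,0]<b[1])&(ww[...,1]>b[2])&(ww[...,1]<b[3])&(ww[...,2]>b[4])&(ww[...,2]<b[5]);print(nm,s.sum(),ww[s].mean(0))
E
```

```text
t 20.8 pos [0.4067 0.1804 0.2408] jawyaw -103.05 xaxis [ 0.006  0.001 -1.   ] F [ 1.  -0.5 -0.2] op 0.002 j6 1.94
shaker xy -0.22389795894846481 0.15041170376276014
ball 90 -0.08177241293825432 -0.09336432024245248 -0.06886625052882235 0.10345475540630267
tab 26 [25.  27.8 31.2]
tab 27 [-31.4 -28.3 -25.3]
-0.048 0.14244495820590786 76
0 0.14157546916902802 70
0.048 0.1417570676658989 69
vial 50 [0.38120256 0.17753237 0.05189616]
vial 5 [0.37943238 0.17037651 0.04382858]
stop 98 [ 0.3863306  -0.17296877  0.02513447]
stop 98 [ 0.38632388 -0.17300067  0.02492594]
```

View pics/z29.png

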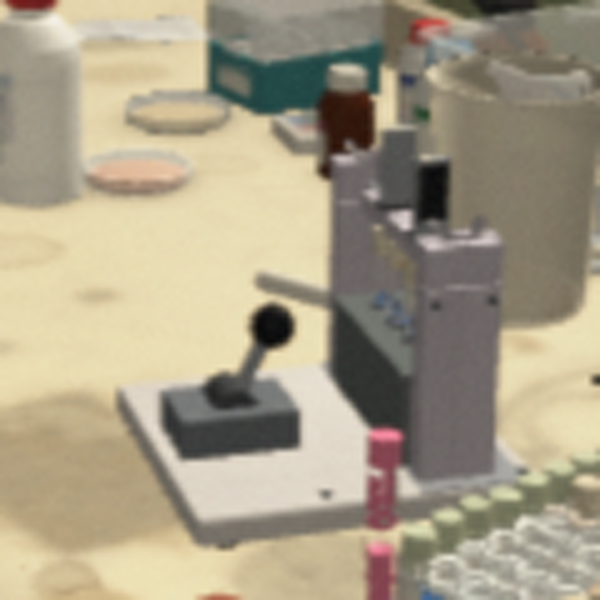

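View pics/z30.png

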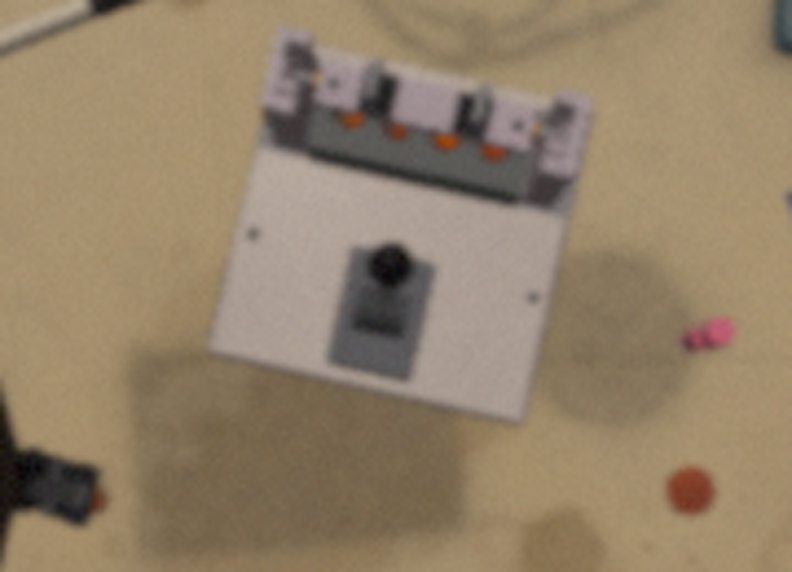

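carry_out(delta_pos=[[0,2,0.5],[0,4,1],[0,4,1],[0,4,1],[0,4,1]], yaw=[0,0,0,0,0])

```text
t: 21.32
tool_pos: [0.406, 0.279, 0.2637]
tcp_rot: [0.441, 0.553, 0.44, -0.553]
ft_force: [-0.9, -0.7, -0.1]
opening: 0.001
```

```bash
python3 - <<'E'
from h import *
pose()
im,d,m=snap('side','side17.png');w=cloud(d,m);w0=cloud(*load('side0.png')[1:])
for ww in(w0,w):
    s=(ww[...,0]>.35)&(ww[...,0]<.41)&(ww[...,1]>.14)&(ww[...,1]<.2)&(ww[...,2]>.005)&(ww[...,2]<.065);print('vial',s.sum(),ww[s].mean(0),ww[s].max(0))
print(ctrl.finish_job())
E
```

```text
t 21.32 pos [0.406  0.279  0.2637] jawyaw -102.89 xaxis [ 0.001 -0.    -1.   ] F [-0.9 -0.7 -0.1] op 0.001 j6 2.15
vial 118 [0.3795526  0.17365149 0.03176438] [0.39271068 0.18753818 0.05503862]
vial 119 [0.37954635 0.17326345 0.03167319] [0.39111022 0.18596858 0.05732334]
the job is handed in; nothing more can be done
None
```

The job is done and handed in at about 21 s. The tube is in the empty hole, the retaining bar is fitted over the tubes, and the switch lever is right over, done in that order.

**Last checks:**
- **Tubes:** after release, all four tubes in the shaker were in line, with their tops at about z 0.124 m (0.125 expected).
- **Bar:** it lies level, with its top at 0.142 m (0.143 expected). The tabs measure about 62.6 mm over their outer faces (62 fitted), equal at both ends, so both pins have sprung out. I did not see the pins inside the recesses directly.
- **Switch:** the ball is at shaker x −82 mm (−81 expected), and it pushed back with about 12 N at the end stop.
- **Bystanders:** the small vial and the rubber stopper have not moved, to within measuring error.
- **Forces:** the highest reading after any move was about 15 N, while gripping the bar. The arm ended well clear of everything.

**Disagreements:** the side camera's depth differed from the top camera and the arm by 2–5 mm when I lined up the tube. I relied on the top camera and the force readings, and the tube went in without contact force. Before the push, the ball read 6 mm behind its nominal off position, and I did not follow that up.

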